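Put the embossing plates away

TASK

Put the embossing plates away for the night: all the low plates go in the wooden case, standing upright one to a groove and right down, while the tall ones belong upright in the open rack, so put back there any tall plate that was left in the case. Lay the brush in the flat end of the case, then lower the lid gently until it is fully closed. Leave everything else on the bench where it is.

Things in the scene. Friction and masses are not known exactly. Their poses are not given: they have to be found in the camera images.
- rack: Open slotted rack: fixed hardwood block 90 (x) x 208 (y) x 42 mm high, on the left or right of the bench. Origin: centre of its underside; z up. Five grooves run right through along its x, 13 mm wide, floors 10 mm above the bench, at y = -80, -40, 0, 40, 80 mm.
- case: Fixed dark wooden case, outside 124 (x) x 272 (y) mm, rim 95 mm high, walls 6 mm, lid hinged on its +x wall, on the other side from the rack. Origin: centre of its underside; z up. Inside, an insert with its top 41 mm above the bench has four grooves along x, 14 mm wide, 112 long, floors 6 mm above the bench, at y = -98, -58, -18, 22 mm; past them is the flat end (case_end).
- case_end (a point): Centre of the case's flat end for the brush, at case y = 90.5 mm, on the insert's top, 41 mm above the bench. Flat area 112 (x) x 79 (y) mm, parted from the grooves by a 4 mm lip at case y = 49 mm, top 58 mm above the bench. Axes as the case's.
- lid (a joint): Angle of the case's lid (rad): 0 closed flat on the rim, grows as it opens; starts at 1.6 to 1.8, stop at 1.85 (upright at 1.57). Stiff hinge: the lid stays where it is left, and 0.5 to 2.5 N at its free edge moves it. Board 124 x 272 x 9 mm, 0.19 kg, no handle.
- lid_hinge (a point): Middle of the lid's hinge line, at the top of the case's +x wall, 95.5 mm above the bench. Its x axis, in the lid, points from the free edge to the hinge; its y lies along the hinge; its z is out of the lid's outer face.
- lid_edge (a point): Middle of the lid's free edge, half way through its 9 mm thickness, 124 mm from the hinge line. Axes as lid_hinge.
- low1: Low plate: a metal embossing plate standing on edge, 100 mm wide (its x) x 8 mm thick (its y) x 70 mm tall (its z), about 0.1 kg, raised rosette motif on its faces. Origin: centre of its bottom edge. Starts in one of the rack's grooves, or is absent.
- low2: Low plate: a metal embossing plate standing on edge, 100 mm wide (its x) x 8 mm thick (its y) x 70 mm tall (its z), about 0.1 kg, raised rosette motif on its faces. Origin: centre of its bottom edge. Starts in one of the rack's grooves, or is absent.
- low3: Low plate: a metal embossing plate standing on edge, 100 mm wide (its x) x 8 mm thick (its y) x 70 mm tall (its z), about 0.1 kg, raised rosette motif on its faces. Origin: centre of its bottom edge. Starts in one of the rack's grooves, or is absent.
- low4: Low plate: a metal embossing plate standing on edge, 100 mm wide (its x) x 8 mm thick (its y) x 70 mm tall (its z), about 0.1 kg, raised rosette motif on its faces. Origin: centre of its bottom edge. Starts in one of the case's grooves, where it belongs, or is absent.
- low5: Low plate: a metal embossing plate standing on edge, 100 mm wide (its x) x 8 mm thick (its y) x 70 mm tall (its z), about 0.1 kg, raised rosette motif on its faces. Origin: centre of its bottom edge. Starts in one of the case's grooves, where it belongs, or is absent.
- low6: Low plate: a metal embossing plate standing on edge, 100 mm wide (its x) x 8 mm thick (its y) x 70 mm tall (its z), about 0.1 kg, raised rosette motif on its faces. Origin: centre of its bottom edge. Starts in one of the case's grooves, where it belongs, or is absent.
- tall1: Tall plate: a metal embossing plate standing on edge, 100 mm wide (its x) x 8 mm thick (its y) x 105 mm tall (its z), about 0.15 kg, raised leaf motif on its faces. Origin: centre of its bottom edge. Starts in one of the rack's grooves, where it belongs.
- tall2: Tall plate: a metal embossing plate standing on edge, 100 mm wide (its x) x 8 mm thick (its y) x 105 mm tall (its z), about 0.15 kg, raised leaf motif on its faces. Origin: centre of its bottom edge. Starts in one of the rack's grooves, where it belongs, or is absent.
- tall3: Tall plate: a metal embossing plate standing on edge, 100 mm wide (its x) x 8 mm thick (its y) x 105 mm tall (its z), about 0.15 kg, raised leaf motif on its faces. Origin: centre of its bottom edge. Starts, misplaced, in one of the case's grooves, where it stands too high for the lid to close, or is absent.
- brush: Plate brush lying on its bristles on the bench: wooden back 95 (x) x 28 (y) x 16 mm over a bristle block 85 x 24 x 10 mm (rigid), 26 mm high in all, about 0.06 kg. Origin: centre of its underside; x along its length, z up.
- bottle: Bystander: small amber bottle, radius 18, height 85 mm, standing between rack and case. Origin: centre of its underside.
- tin: Bystander: round tin, radius 30, height 32 mm. Origin: centre of its underside.
- jar: Bystander: small glass jar, radius 26, height 60 mm. Origin: centre of its underside.
- tape: Bystander: roll of black tape lying flat, outer radius 36, height 20 mm. Origin: centre of its underside.

How it is judged:
On the way, in this order (a step that is already met when the one before it is completed fails the run):
1. With the lid still open, every low plate stands in a groove of the case, every tall plate stands in the rack, and the brush lies in the flat end of the case (x of low1 in the frame of case between -0.02 and 0.02 m and y of low1 in the frame of case between -0.115 and 0.035 m and z of each of low1, low2, low3, low4, low5, low6 in the frame of case below 0.014 m and angle between each of low1, low2, low3, low4, low5, low6, tall1, tall2, tall3's own z axis and vertical below 0.3 rad and x of low2 in the frame of case between -0.02 and 0.02 m and y of low2 in the frame of case between -0.115 and 0.035 m and x of low3 in the frame of case between -0.02 and 0.02 m and y of low3 in the frame of case between -0.115 and 0.035 m and x of low4 in the frame of case between -0.02 and 0.02 m and y of low4 in the frame of case between -0.115 and 0.035 m and x of low5 in the frame of case between -0.02 and 0.02 m and y of low5 in the frame of case between -0.115 and 0.035 m and x of low6 in the frame of case between -0.02 and 0.02 m and y of low6 in the frame of case between -0.115 and 0.035 m and x of tall1 in the frame of rack between -0.03 and 0.03 m and y of tall1 in the frame of rack between -0.095 and 0.095 m and z of each of tall1, tall2, tall3 in the frame of rack below 0.018 m and x of tall2 in the frame of rack between -0.03 and 0.03 m and y of tall2 in the frame of rack between -0.095 and 0.095 m and x of tall3 in the frame of rack between -0.03 and 0.03 m and y of tall3 in the frame of rack between -0.095 and 0.095 m and x of brush in the frame of case between -0.05 and 0.05 m and y of brush in the frame of case between 0.055 and 0.13 m and z of brush in the frame of case between 0.03 and 0.075 m and value of joint lid above 1 rad), for 0.2 s.
2. The lid is closed (value of joint lid below 0.04 rad), for 0.2 s.
At the end, for the whole second after the job is handed in: Low plates stand in case grooves (bottom edge under 14 mm above the bench, lean under 0.3 rad), tall ones in rack grooves (under 18 mm, lean under 0.3 rad, within 30 mm of the middle along the groove), the brush lies in the case's flat end, the lid is under 0.04 rad, all at rest (x of low1 in the frame of case between -0.02 and 0.02 m and y of low1 in the frame of case between -0.115 and 0.035 m and z of each of low1, low2, low3, low4, low5, low6 in the frame of case below 0.014 m and angle between each of low1, low2, low3, low4, low5, low6, tall1, tall2, tall3's own z axis and vertical below 0.3 rad and x of low2 in the frame of case between -0.02 and 0.02 m and y of low2 in the frame of case between -0.115 and 0.035 m and x of low3 in the frame of case between -0.02 and 0.02 m and y of low3 in the frame of case between -0.115 and 0.035 m and x of low4 in the frame of case between -0.02 and 0.02 m and y of low4 in the frame of case between -0.115 and 0.035 m and x of low5 in the frame of case between -0.02 and 0.02 m and y of low5 in the frame of case between -0.115 and 0.035 m and x of low6 in the frame of case between -0.02 and 0.02 m and y of low6 in the frame of case between -0.115 and 0.035 m and x of tall1 in the frame of rack between -0.03 and 0.03 m and y of tall1 in the frame of rack between -0.095 and 0.095 m and z of each of tall1, tall2, tall3 in the frame of rack below 0.018 m and x of tall2 in the frame of rack between -0.03 and 0.03 m and y of tall2 in the frame of rack between -0.095 and 0.095 m and x of tall3 in the frame of rack between -0.03 and 0.03 m and y of tall3 in the frame of rack between -0.095 and 0.095 m and x of brush in the frame of case between -0.05 and 0.05 m and y of brush in the frame of case between 0.055 and 0.13 m and z of brush in the frame of case between 0.03 and 0.075 m and linear speed of each of low1, low2, low3, low4, low5, low6, tall1, tall2, tall3, brush below 0.03 m/s and value of joint lid below 0.04 rad); the robot touches nothing.
It fails at once if The lid is slammed: it closes faster than 3 rad/s (velocity of joint lid below -3 rad/s).
It fails at once if A bystander (bottle, tin, jar or tape) is moved more than 40 mm (distance of any of bottle, tin, jar, tape from where it was at the start of the episode above 0.04 m).
Of low1, low2, low3 only 2 to 3 are there at a start; the rules pass over those that are not, and their reading is None.
Of low4, low5, low6 only 1 to 1 are there at a start; the rules pass over those that are not, and their reading is None.
Of tall2, tall3 only 1 to 2 are there at a start; the rules pass over those that are not, and their reading is None.
At some moment in a run one of brush may be knocked a few centimetres aside while the robot is not near it.
It also fails if it takes over 210 s, if anything falls off the work surface, if the arm or the gripper's body presses on something with over 40 N, if the wrist force passes 120 N, or if a joint passes its speed limit or range.

ROBOT

A 6-joint arm with a two-finger parallel gripper is mounted at the origin on the work surface. World frame = base frame: x ahead of the robot, y to its left, z up, the work surface at z = 0. Lengths are in m, angles in rad, forces in N, time in s.
With the tool pointing down it reaches from about 0.25 to 0.775 m from the base axis. Payload 4 kg.
Tool frame: the origin (TCP) lies on the centre line of the jaws, within the pads' length; the fingertips stand 8 mm ahead of it and the grasp point (between the pads) lies 11 mm behind it; z points along the fingers, y is the direction in which the jaws open and shut (so a half turn about z gives the same grasp; the last joint's range is limited). The gripper opens to 94 mm and grips with 3 to 60 N. Pads are 16 mm wide; open, the fingers measure 119 mm over their backs; the gripper's body (75 mm by 177 mm) begins 78 mm behind the grasp point.
Start: joints at [-1.368, 0.087, 1.371, -0, 1.684, -0.103], TCP at [0.166, -0.525, 0.214] pointing down, gripper open.
Joint ranges: [-3.1, 3.1], [-0.76, 2.03], [0.27, 2.55], [-1.08, 4.22], [0.17, 2.65], [-2.57, 2.57]. Speed limits (rad/s): [2.79, 2.79, 3.14, 3.14, 3.14, 3.14].

INTERFACE

Orientations are given as [roll, pitch, yaw] about the fixed x, y, z axes, in that order (R = Rz(yaw) Ry(pitch) Rx(roll)).
In Python, from bench import robot, cams, close_job gives the robot as it stands.
- The arm moves only by the tool arm_command, never from a script. Its argument "plan" is one flat list of numbers, 7 for each row, row after row: the shift along the tool's x, y, z in cm, then the turn, a rotation vector about the tool's x, y, z in degrees, then the closure, from 0 (fully open) to 1 (shut). A call has 1 to 8 rows; each row shifts and turns the commanded pose from where the row before left it, along the tool's axes as they then stand; what a row does not reach is not made up. A row lasts 1/8 s, in which the tool goes at most 62.5 mm and 10.7 degrees, less where a joint would pass 70% of its speed; a pose out of reach is approached as far as the arm can. A call with a gripper value outside its range is refused whole. The fingers move at their own pace and stop on an object; the grip force is fixed at half the most. Time passes only in rows, so rows that do not move let the fingers close. It gives the time, the measured TCP pose, the force and the opening at its end, in the units of the state.
- robot.get_obs(): the state, without advancing time (a new reading comes with each control period).
- cams.snapshot(name): name is "scene" or "top"; returns a dict with "pixels" (400x640x3 uint8, red, green, blue), "fov_y" (degrees; the focal length in pixels is half the picture's height over the tangent of half this angle, whatever the lens; pixels are square), "cx", "cy" (the principal point, pixels), "camera_from_world" (4x4, takes a point from world to camera coordinates). Camera axes: x right, y up, looking along -z (the intrinsics and any distortion apply to the point x, -y, -z); pixel columns grow to the right and rows downward; lengths in m; the calibration is good to about 2 mm. A picture is of the moment at which its call begins. There is no depth.
- close_job(): hands the job in, once; it reports no verdict.
The state is a dict: "time": time; "joint_positions": joint angles; "qvel": joint speeds; "joint_torque": joint torques, N m; "tool_pos": TCP position; "ee_rot": TCP orientation; "wrist_force": force on the tool from outside, world axes, zero at the start; "wrist_torque": the same for the moment, N m; "width": finger opening in m.
Only numpy, scipy, OpenCV 4.12 (cv2) and the standard library are available. Lean on these libraries where they do the work, as an engineer would, in place of code of your own. Each camera call takes 0.05 s, during which the arm holds its last target.

## Working session

There is one attempt and no reset: what is moved stays moved. The work goes in short steps, Python scripts to look and compute and a tool call to move; the robot and the scene stay as the last step left them, time stands still between calls to the robot, and variables do not carry over. Pictures are saved under pics/ and viewed, and the job is handed in when it is done.

Besides the shell and the picture viewer there is one more tool, called after ">>>" in YAML: its name, and indented under it one key for each argument. arm_command: Moves the arm, as the interface text tells. Its arguments: {"type":"object","properties":{"plan":{"type":"array","items":{"type":"number"}}},"required":["plan"]}

```bash
ls; mkdir -p pics; python3 - <<'E'
from bench import robot, cams
import cv2, numpy as np
print(robot.get_obs())
for n in ("scene","top"):
    s=cams.snapshot(n)
    cv2.imwrite(f"pics/{n}0.png",s["pixels"][:,:,::-1])
    print(n,{k:v for k,v in s.items() if k!="pixels"})
E
```

```text
pics
{'time': 0.0, 'joint_positions': array([-1.36808714e+00,  8.79223809e-02,  1.37225311e+00, -3.41774092e-05,
        1.68361063e+00, -1.03121075e-01]), 'qvel': array([ 1.96464024e-05, -6.49725229e-04, -1.13351825e-03,  9.51991810e-04,
        1.35649880e-04,  6.37085194e-05]), 'joint_torque': array([ 5.18051384e-04, -3.40185428e+01, -3.02425039e+01,  7.16775586e-02,
        3.28826567e-02, -1.77904067e-04]), 'tool_pos': array([ 0.16546053, -0.5239536 ,  0.21232259]), 'ee_rot': array([-3.13940734e+00, -1.92003504e-04,  3.05826246e-01]), 'wrist_force': array([-0.81407048,  0.28072922,  0.52586445]), 'wrist_torque': array([ 0.00492063, -0.03309776, -0.00108771]), 'width': 0.09395510297147565}
scene {'fov_y': 55.21275225755551, 'cx': 324.5313112748792, 'cy': 200.92955841101602, 'camera_from_world': array([[ 0.86106481,  0.50849108, -0.0020513 , -0.49346825],
       [-0.43011999,  0.73049324,  0.53044926,  0.19537263],
       [ 0.27122718, -0.45586889,  0.8477142 , -1.14406992],
       [ 0.        ,  0.        ,  0.        ,  1.        ]])}
top {'fov_y': 50.16832283474989, 'cx': 318.931731829379, 'cy': 201.71462693351182, 'camera_from_world': array([[ 0.02577082, -0.9996564 ,  0.00478943, -0.0179206 ],
       [ 0.99655975,  0.02606791,  0.07867105, -0.59925754],
       [-0.07876887,  0.00274554,  0.99688913, -1.14978311],
       [ 0.        ,  0.        ,  0.        ,  1.        ]])}
```

View pics/scene0.png

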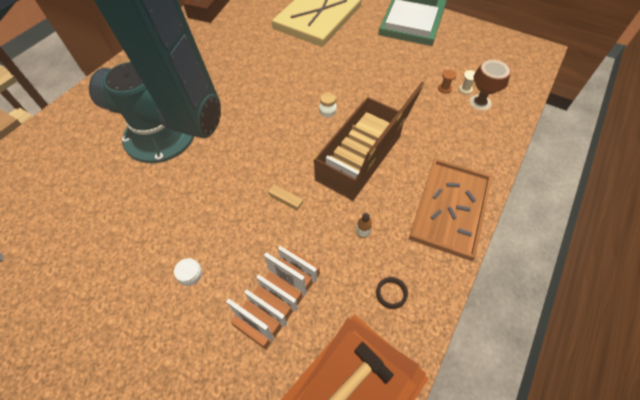

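View pics/top0.png

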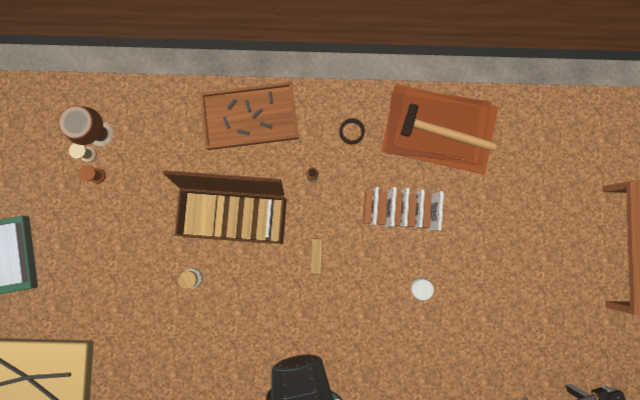

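```bash
cat > h.py <<'E'
import numpy as np, cv2
from bench import robot, cams
from scipy.spatial.transform import Rotation as R
def snap(n,save=None):
    s=cams.snapshot(n)
    if save: cv2.imwrite(f"pics/{save}.png",s["pixels"][:,:,::-1])
    return s
def crop(s,x0,y0,x1,y1,name,f=5):
    im=s["pixels"][y0:y1,x0:x1,::-1]
    im=cv2.resize(im,None,fx=f,fy=f,interpolation=cv2.INTER_CUBIC)
    for x in range((x0+9)//10*10,x1,10):
        cv2.line(im,((x-x0)*f,0),((x-x0)*f,6 if x%50 else 14),(0,255,255),1)
    for y in range((y0+9)//10*10,y1,10):
        cv2.line(im,(0,(y-y0)*f),(6 if y%50 else 14,(y-y0)*f),(0,255,255),1)
    cv2.imwrite(f"pics/{name}.png",im)
def ray(s,u,v):
    M=s["camera_from_world"];f=200/np.tan(np.radians(s["fov_y"])/2)
    d=np.array([(u-s["cx"])/f,-(v-s["cy"])/f,-1.]);Rm=M[:3,:3];c=-Rm.T@M[:3,3]
    return c,Rm.T@d
def onz(s,u,v,z):
    c,d=ray(s,u,v);t=(z-c[2])/d[2];return c+t*d
def proj(s,p):
    M=s["camera_from_world"];f=200/np.tan(np.radians(s["fov_y"])/2)
    q=M[:3,:3]@np.asarray(p)+M[:3,3];return np.array([s["cx"]+f*q[0]/-q[2],s["cy"]-f*q[1]/-q[2]])
def tri(s1,p1,s2,p2):
    c1,d1=ray(s1,*p1);c2,d2=ray(s2,*p2)
    A=np.stack([d1,-d2],1);t=np.linalg.lstsq(A,c2-c1,rcond=None)[0]
    a=c1+t[0]*d1;b=c2+t[1]*d2
    return (a+b)/2,np.linalg.norm(a-b)
E
python3 - <<'E'
from h import *
s=snap("top");crop(s,355,175,455,240,"t_rack",8);crop(s,160,165,320,285,"t_case",5)
s=snap("scene");crop(s,220,240,330,350,"s_rack",6);crop(s,260,75,430,215,"s_case",4)
E
```

```text
(no output)
```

View pics/t_rack.png

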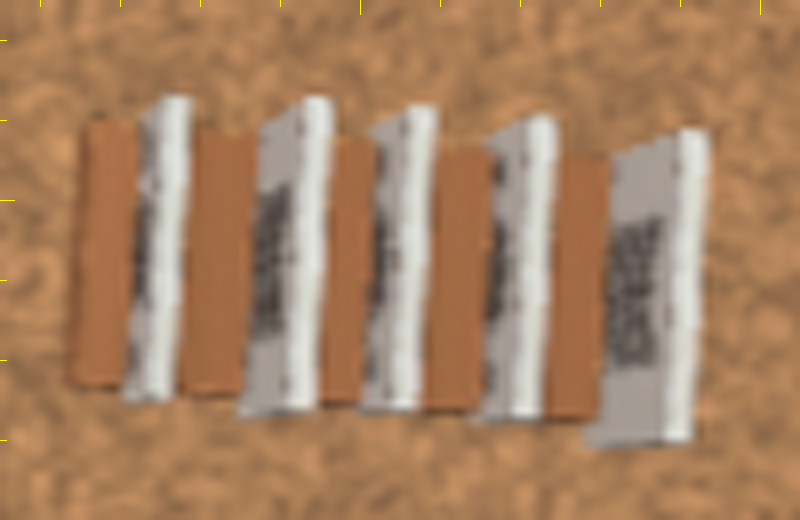

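View pics/t_case.png

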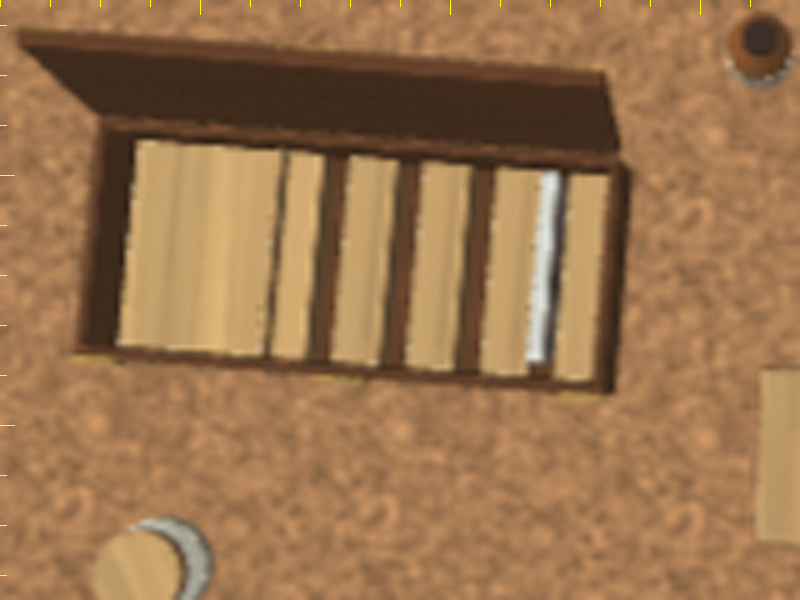

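View pics/s_rack.png

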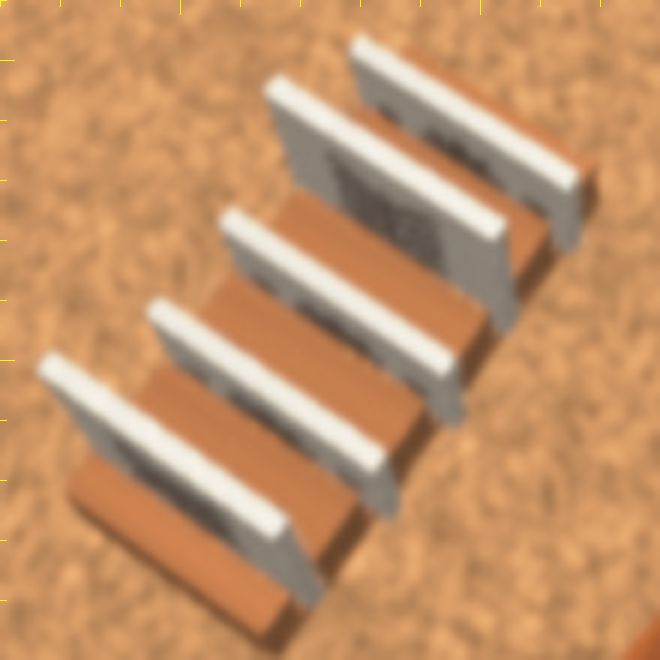

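View pics/s_case.png

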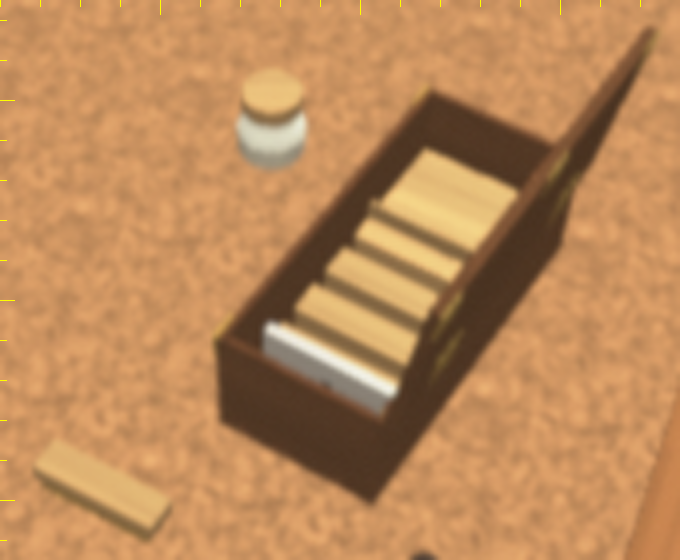

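```bash
cat >> h.py <<'E'
def whites(s,x0,y0,x1,y1,th=205,minA=8):
    """bright low-sat blobs: returns list of (center, axis angle, endpoints) upsampled 4x"""
    im=cv2.resize(s["pixels"][y0:y1,x0:x1],None,fx=4,fy=4,interpolation=cv2.INTER_CUBIC)
    m=((im.min(2)>th)).astype(np.uint8)
    cs,_=cv2.findContours(m,cv2.RETR_EXTERNAL,cv2.CHAIN_APPROX_NONE)
    out=[]
    for c in cs:
        if cv2.contourArea(c)<minA*16: continue
        (cx,cy),(w,h),a=cv2.minAreaRect(c)
        b=cv2.boxPoints(((cx,cy),(w,h),a))
        # endpoints: mids of the short sides
        e=[np.linalg.norm(b[i]-b[(i+1)%4]) for i in range(4)]
        i=0 if e[0]<e[1] else 1
        p=(b[i]+b[(i+1)%4])/2;q=(b[(i+2)%4]+b[(i+3)%4])/2
        cv=lambda v:(np.array(v)+0.5)/4-0.5+np.array([x0,y0])
        out.append((cv((cx,cy)),cv(p),cv(q),max(w,h)/4,min(w,h)/4))
    return out
E
python3 - <<'E'
from h import *
for n,boxes in (("top",[(355,175,455,240,),(240,190,290,245)]),("scene",[(220,240,330,350),(315,145,370,185)])):
    s=snap(n)
    for b in boxes:
        for th in (190,):
            for c,p,q,L,W in sorted(whites(s,*b,th=th),key=lambda t:t[0][0]):
                print(n,b[0],th,c.round(1),p.round(1),q.round(1),round(L,1),round(W,1))
                for z in (.076,.080,.115): print('   ',z,onz(s,*c,z)[:2].round(4), (lambda a,b:[np.linalg.norm(a-b).round(4),np.degrees(np.arctan2(*(a-b)[:2][::-1])).round(1)])(onz(s,*p,z),onz(s,*q,z)))
E
```

```text
top 355 190 [375.6 205.4] [376.6 187.1] [374.5 223.6] 36.6 2.7
    0.076 [ 0.5897 -0.151 ] [np.float64(0.0963), np.float64(-2.4)]
    0.08 [ 0.5894 -0.1504] [np.float64(0.096), np.float64(-2.4)]
    0.115 [ 0.5868 -0.1457] [np.float64(0.093), np.float64(-2.4)]
top 355 190 [393.2 206. ] [394.4 186.9] [392.  225.2] 38.4 3.1
    0.076 [ 0.5892 -0.1973] [np.float64(0.101), np.float64(-2.9)]
    0.08 [ 0.5889 -0.1966] [np.float64(0.1006), np.float64(-2.9)]
    0.115 [ 0.5863 -0.1904] [np.float64(0.0975), np.float64(-2.9)]
top 355 190 [406.1 206.7] [407.4 188.1] [404.9 225.2] 37.1 2.7
    0.076 [ 0.5884 -0.2313] [np.float64(0.0978), np.float64(-3.3)]
    0.08 [ 0.5881 -0.2305] [np.float64(0.0974), np.float64(-3.3)]
    0.115 [ 0.5855 -0.2232] [np.float64(0.0944), np.float64(-3.3)]
top 355 190 [421.3 207.9] [422.4 189.6] [420.3 226.2] 36.6 2.9
    0.076 [ 0.5861 -0.2712] [np.float64(0.0964), np.float64(-2.9)]
    0.08 [ 0.5859 -0.2702] [np.float64(0.0961), np.float64(-2.9)]
    0.115 [ 0.5834 -0.2617] [np.float64(0.0931), np.float64(-2.9)]
top 355 190 [440.4 210.2] [441.4 191.1] [439.3 229.
[... 1369 characters left out ...]
float64(0.1037), np.float64(177.1)]
    0.08 [ 0.5763 -0.1807] [np.float64(0.1032), np.float64(177.1)]
    0.115 [ 0.5871 -0.191 ] [np.float64(0.0986), np.float64(177.1)]
scene 220 190 [296.9 258.2] [278.9 246.8] [314.9 269.6] 42.7 3.2
    0.076 [ 0.5902 -0.1496] [np.float64(0.0991), np.float64(176.9)]
    0.08 [ 0.5914 -0.151 ] [np.float64(0.0986), np.float64(176.9)]
    0.115 [ 0.6015 -0.1627] [np.float64(0.0942), np.float64(176.9)]
scene 315 190 [342.4 164.3] [327.  156.3] [357.8 172.3] 34.7 2.6
    0.076 [0.5497 0.1309] [np.float64(0.0941), np.float64(176.9)]
    0.08 [0.5511 0.1281] [np.float64(0.0936), np.float64(176.9)]
    0.115 [0.5631 0.104 ] [np.float64(0.0894), np.float64(176.9)]
```

```bash
python3 - <<'E'
from h import *
for n,b,in (("top",(175,185,290,245)),("scene",(315,95,400,180))):
    s=snap(n);x0,y0,x1,y1=b
    im=cv2.resize(s["pixels"][y0:y1,x0:x1],None,fx=4,fy=4,interpolation=cv2.INTER_CUBIC)
    hsv=cv2.cvtColor(im,cv2.COLOR_RGB2HSV)
    m=((im[...,0]>150)&(im[...,1]>118)&(im[...,2]<185)&(hsv[...,0]>14)).astype(np.uint8)
    m=cv2.morphologyEx(m,cv2.MORPH_OPEN,np.ones((5,5),np.uint8))
    cv2.imwrite(f"pics/m_{n}.png",np.hstack([im[:,:,::-1],cv2.merge([m*255]*3)])[:,:800*1] if n=="scene" else np.vstack([im[:,:,::-1],cv2.merge([m*255]*3)]))
    cs,_=cv2.findContours(m,cv2.RETR_EXTERNAL,cv2.CHAIN_APPROX_NONE)
    for c in sorted(cs,key=lambda c:c[:,0,0].mean()):
        if cv2.contourArea(c)<600: continue
        P=np.array([onz(s,(x+.5)/4-.5+x0,(y+.5)/4-.5+y0,.041)[:2] for x,y in c[:,0]],np.float32)
        (cx,cy),(w,h),a=cv2.minAreaRect(P*1000)
        print(n,round(cx,1),round(cy,1),round(w,1),round(h,1),round(a,1))
E
```

```text
top 555.9 318.5 78.7 111.8 87.3
top 553.6 266.0 19.0 110.9 87.3
top 551.6 230.0 26.1 110.6 87.1
top 549.5 190.2 26.1 110.5 87.1
top 547.3 150.1 26.6 111.0 87.3
top 545.5 113.0 20.8 110.8 87.3
scene 397.8 309.0 58.8 58.5 18.2
scene 377.3 349.6 51.4 39.9 30.4
scene 539.7 162.6 9.3 96.7 87.0
scene 538.8 191.4 31.3 90.5 87.2
scene 536.6 231.9 31.7 81.4 86.5
scene 537.8 267.5 26.7 81.5 86.7
scene 539.1 324.9 73.3 85.1 87.4
```

View pics/m_top.png

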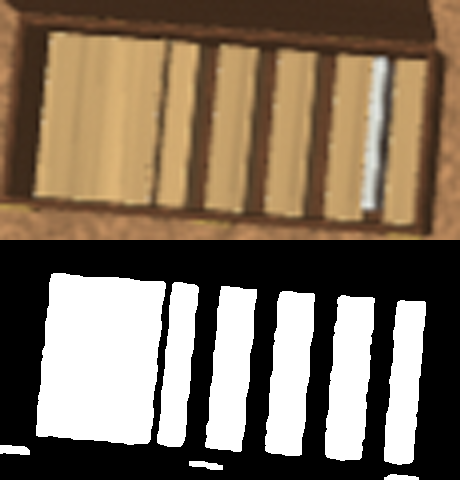

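View pics/m_scene.png

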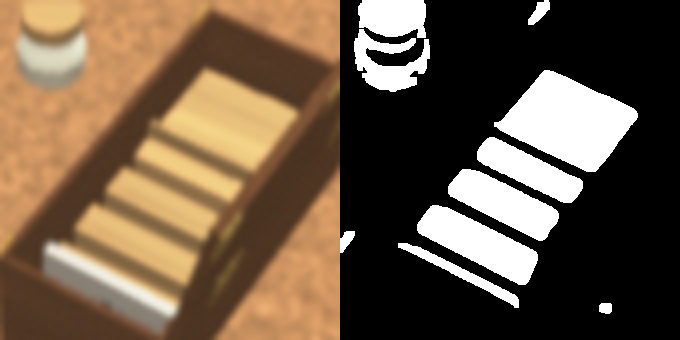

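```bash
cat >> h.py <<'E'
def delta(goal,yaw_deg):
    o=robot.get_obs();p=o["tool_pos"];Rm=R.from_euler('xyz',o["ee_rot"])
    G=R.from_euler('xyz',[np.pi,0,np.radians(yaw_deg)])
    rv=np.degrees((Rm.inv()*G).as_rotvec())
    d=np.asarray(goal)-p
    print("pos",p.round(4),"rot",np.degrees(o["ee_rot"]).round(2),"t",round(o["time"],2),"w",round(o["width"],4),"F",o["wrist_force"].round(2))
    print("turn",rv.round(2)," shift now cm",(Rm.inv().apply(d)*100).round(2)," shift after turn",(G.inv().apply(d)*100).round(2))
    print("q",o["joint_positions"].round(2))
E
python3 -c "
from h import *
delta((.590,-.151,.17),-2.9)"
```

```text
pos [ 0.1656 -0.5244  0.2133] rot [-179.99   -0.     17.52] t 0.4 w 0.094 F [ 0.77 -0.22  1.46]
turn [-1.000e-02  0.000e+00  2.042e+01]  shift now cm [ 51.72 -22.83   4.34]  shift after turn [ 40.5  -39.44   4.33]
q [-1.37  0.09  1.37  0.    1.68 -0.1 ]
```

>>> arm_command:
  plan: [0,0,0,0,0,10.2,0.3,0,0,0,0,0,10.2,0.68]

```text
time: 0.65
tool_pos: [0.1656, -0.5245, 0.2135]
ee_rot: [3.142, -0.0, -0.056]
wrist_force: [0.3, -0.1, 0.3]
width: 0.0775
```

```bash
python3 -c "
from h import *
delta((.590,-.151,.17),-2.9)"
```

```text
pos [ 0.1656 -0.5245  0.2135] rot [180.    -0.    -3.21] t 0.65 w 0.0775 F [ 0.26 -0.05  0.25]
turn [ 0.   -0.   -0.31]  shift now cm [ 40.28 -39.67   4.35]  shift after turn [ 40.5  -39.45   4.35]
q [-1.37  0.09  1.37  0.    1.68  0.26]
```

>>> arm_command:
  plan: [3.9,-3.8,0,0,0,0,0.68,3.9,-3.8,0,0,0,0,0.68,3.9,-3.8,0,0,0,0,0.68,3.9,-3.8,0,0,0,0,0.68,3.9,-3.8,0,0,0,0,0.68,3.9,-3.8,0,0,0,0,0.68,3.9,-3.8,0,0,0,0,0.68,3.9,-3.8,0,0,0,0,0.68]

```text
time: 1.65
tool_pos: [0.4936, -0.2352, 0.2137]
ee_rot: [3.141, -0.0, -0.05]
wrist_force: [-0.7, -0.2, 0.5]
width: 0.0299
```

```bash
python3 -c "
from h import *
delta((.590,-.151,.17),-2.9)"
```

```text
pos [ 0.4936 -0.2352  0.2137] rot [ 1.7997e+02 -3.0000e-02 -2.8800e+00] t 1.65 w 0.0299 F [-0.68 -0.22  0.46]
turn [ 0.03 -0.03  0.02]  shift now cm [ 9.2  -8.9   4.37]  shift after turn [ 9.2  -8.9   4.37]
q [-0.55  0.08  1.38 -0.    1.68  1.07]
```

>>> arm_command:
  plan: [3.1,-2.95,0,0,0,0,0.68,3.1,-2.95,1.4,0,0,0,0.68,3,-3,3,0,0,0,0.68,0,0,0,0,0,0,0.68,0,0,0,0,0,0,0.68]

```text
time: 2.28
tool_pos: [0.5886, -0.1527, 0.1697]
ee_rot: [3.141, 0.0, -0.05]
wrist_force: [-0.5, 0.6, 0.9]
width: 0.03
```

```bash
python3 -c "
from h import *
delta((.590,-.151,.06),-2.9)
s=snap('top');crop(s,330,160,430,240,'t1',8)
s=snap('scene');crop(s,240,180,360,300,'s1',5)
"
```

```text
pos [ 0.5886 -0.1527  0.1697] rot [ 1.7996e+02  2.0000e-02 -2.8800e+00] t 2.27 w 0.03 F [-0.46  0.58  0.92]
turn [0.04 0.02 0.02]  shift now cm [ 0.13 -0.18 10.97]  shift after turn [ 0.13 -0.18 10.97]
q [-0.35  0.23  1.3  -0.    1.62  1.27]
```

View pics/s1.png

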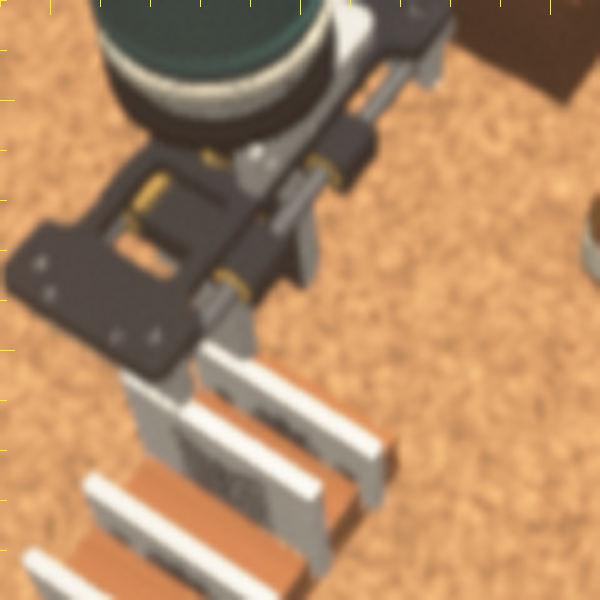

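View pics/t1.png

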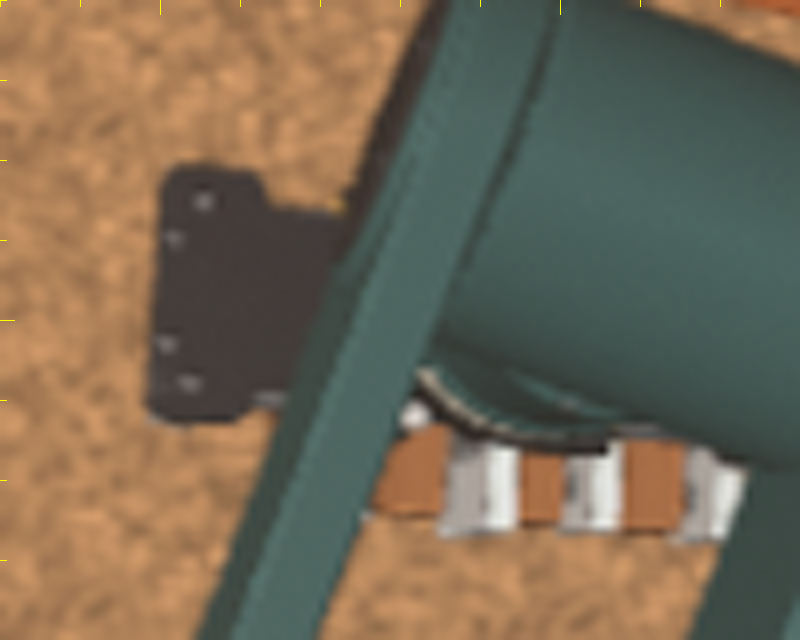

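```bash
python3 -c "
from h import *
s=snap('scene')
o=robot.get_obs();p=o['tool_pos'];Rm=R.from_euler('xyz',o['ee_rot'])
for q in [(0,.021,.008),(0,-.021,.008),(0,.021,-.089),(0,-.021,-.089)]+[(sx*.0375,sy*.0885,-.089) for sx in(1,-1) for sy in (1,-1)]:
  print(q,((proj(s,p+Rm.apply(q))-[240,180])*5).round(0))
"
```

```text
(0, 0.021, 0.008) [232. 350.]
(0, -0.021, 0.008) [293. 272.]
(0, 0.021, -0.089) [208. 235.]
(0, -0.021, -0.089) [277. 151.]
(0.0375, 0.0885, -0.089) [176. 437.]
(0.0375, -0.0885, -0.089) [462.  70.]
(-0.0375, 0.0885, -0.089) [  5. 326.]
(-0.0375, -0.0885, -0.089) [300. -19.]
```

>>> arm_command:
  plan: [0.13,-0.18,2,0,0,0,0.68,0,0,4,0,0,0,0.68,0,0,3.5,0,0,0,0.68,0,0,1.4,0,0,0,0.68,0,0,0,0,0,0,0.68]

```text
time: 3.05
tool_pos: [0.5898, -0.1511, 0.0605]
ee_rot: [-3.142, 0.001, -0.051]
wrist_force: [0.6, -0.1, -1.1]
width: 0.03
```

```bash
python3 -c "
from h import *
delta((.590,-.151,.06),-2.9)
s=snap('scene');crop(s,240,180,360,300,'s2',5)
"
```

```text
pos [ 0.5898 -0.1511  0.0605] rot [-1.80e+02  4.00e-02 -2.93e+00] t 3.05 w 0.03 F [ 0.6  -0.15 -1.07]
turn [-0.    0.04 -0.03]  shift now cm [ 0.02 -0.01  0.05]  shift after turn [ 0.02 -0.01  0.05]
q [-0.34  0.29  1.44 -0.    1.41  1.28]
```

View pics/s2.png

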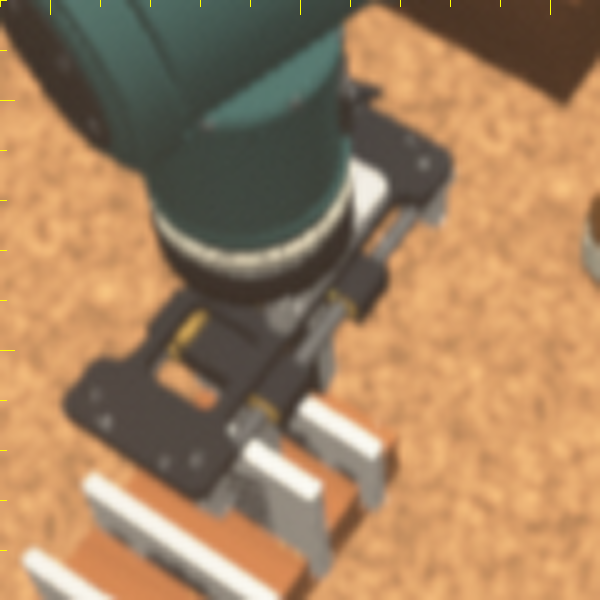

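>>> arm_command:
  plan: [0,0,0,0,0,0,1,0,0,0,0,0,0,1,0,0,0,0,0,0,1,0,0,0,0,0,0,1,0,0,-0.5,0,0,0,1,0,0,-2,0,0,0,1]

```text
time: 3.85
tool_pos: [0.5886, -0.1499, 0.0835]
ee_rot: [-3.14, 0.005, -0.05]
wrist_force: [0.1, 0.5, -0.6]
width: 0.0077
```

```bash
python3 -c "
from h import *
delta((.590,-.151,.18),-2.9)
"
```

```text
pos [ 0.5886 -0.1499  0.0835] rot [-179.92    0.28   -2.88] t 3.85 w 0.0077 F [ 0.14  0.47 -0.61]
turn [-0.08  0.28  0.02]  shift now cm [ 0.1   0.08 -9.65]  shift after turn [ 0.15  0.1  -9.65]
q [-0.34  0.28  1.41 -0.    1.46  1.28]
```

>>> arm_command:
  plan: [0,0,-3,0,0,0,1,0,0,-4,0,0,0,1,0,0,-3,0,0,0,1,-0.3,-2,0,0,0,0,1,-0.5,-4,0,0,0,0,1,-0.5,-5,0,0,0,0,1,-0.8,-6,0,0,0,0,1,-0.8,-6,0,0,0,0,1]

```text
time: 4.85
tool_pos: [0.5707, 0.0835, 0.1826]
ee_rot: [-3.141, 0.004, -0.05]
wrist_force: [0.6, 0.6, -1.2]
width: 0.0077
```

```bash
python3 -c "
from h import *
delta((.5515,.250,.18),-2.8)
"
```

```text
pos [0.5707 0.0835 0.1826] rot [-179.99    0.26   -2.86] t 4.85 w 0.0077 F [ 0.64  0.62 -1.21]
turn [-0.01  0.26 -0.06]  shift now cm [ -2.75 -16.53   0.28]  shift after turn [ -2.73 -16.54   0.26]
q [0.05 0.16 1.35 0.   1.63 1.67]
```

>>> arm_command:
  plan: [-0.8,-5,0,0,0.1,0,1,-0.8,-5,0,0,0.1,0,1,-0.6,-4,0,0,0.06,0,1,-0.4,-2,0,0,0,0,1,0,0,0,0,0,0,1,0,0,0,0,0,0,1]

```text
time: 5.6
tool_pos: [0.5548, 0.2405, 0.1848]
ee_rot: [3.14, -0.004, -0.051]
wrist_force: [-0.0, -0.6, -1.2]
width: 0.0079
```

```bash
python3 -c "
from h import *
delta((.5515,.250,.056),-2.8)
s=snap('top');crop(s,160,150,310,260,'t3',5)
s=snap('scene');crop(s,270,30,430,200,'s3',4)
"
```

```text
pos [0.5548 0.2405 0.1848] rot [179.93  -0.22  -2.94] t 5.6 w 0.0079 F [-0.01 -0.6  -1.22]
turn [ 0.07 -0.22 -0.14]  shift now cm [-0.43 -0.95 12.88]  shift after turn [-0.37 -0.93 12.88]
q [ 0.32  0.21  1.28 -0.    1.64  1.94]
```

View pics/s3.png

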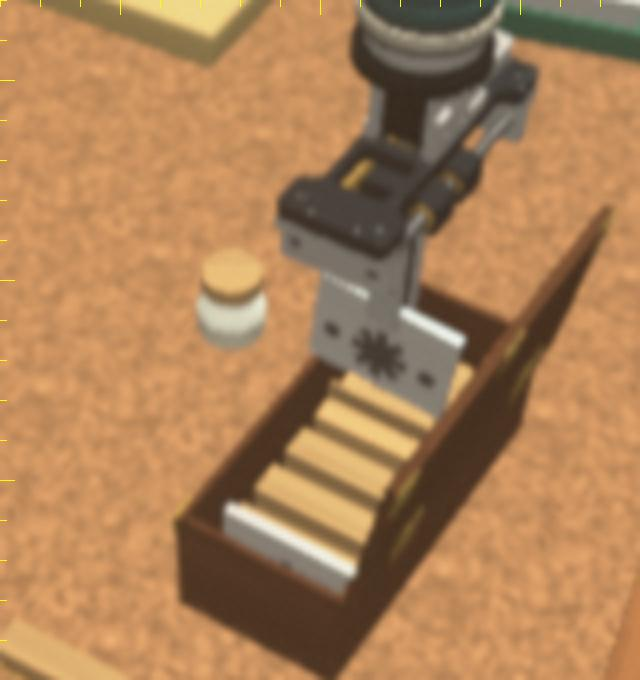

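View pics/t3.png

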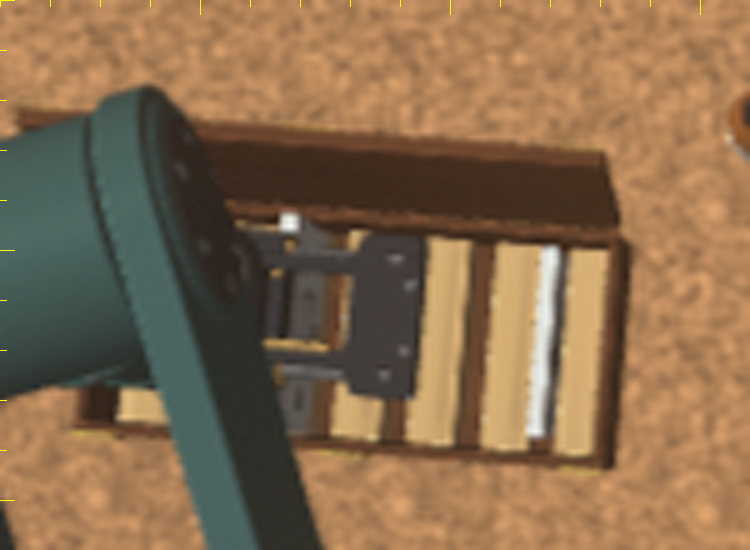

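>>> arm_command:
  plan: [-0.4,-0.95,0,0,-0.2,-0.1,1,0,0,2,0,0,0,1,0,0,3,0,0,0,1,0,0,0,0,0,0,1,0,0,0,0,0,0,1]

```text
time: 6.32
tool_pos: [0.5519, 0.2512, 0.1361]
ee_rot: [-3.142, -0.002, -0.049]
wrist_force: [2.1, -0.1, -2.0]
width: 0.0077
```

```bash
python3 -c "
from h import *
delta((.5515,.250,.056),-2.8)
s=snap('scene');crop(s,320,60,420,160,'s3',6)
"
```

```text
pos [0.5519 0.2512 0.1361] rot [-1.80e+02 -1.10e-01 -2.81e+00] t 6.33 w 0.0077 F [ 2.13 -0.15 -1.98]
turn [-0.   -0.11 -0.01]  shift now cm [-0.05  0.13  8.01]  shift after turn [-0.03  0.13  8.01]
q [ 0.33  0.24  1.35 -0.    1.55  1.95]
```

View pics/s3.png

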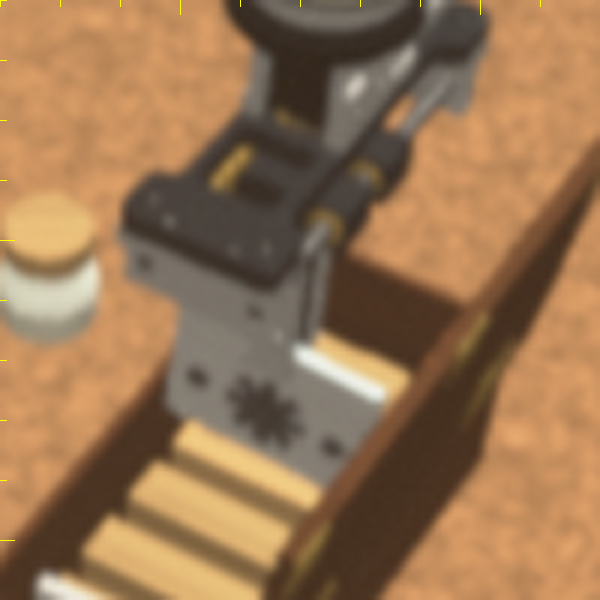

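```bash
python3 -c "
from h import *
s=snap('scene')
for c,p,q,L,W in whites(s,360,110,392,130,th=190,minA=5): 
  a=onz(s,*p,.156);b=onz(s,*q,.156);print(L,W,a,b)
  o=R.from_euler('z',-2.8,degrees=True)
  for x in (a,b): print(o.inv().apply(x-[.5519,.2512,.156]))
"
```

```text
15.765862464904785 2.638603448867798 [0.56474401 0.2383672  0.156     ] [0.6060683  0.23400548 0.156     ]
[ 1.34555601e-02 -1.21900541e-02  2.77555756e-17]
[ 5.49435831e-02 -1.45278803e-02  2.77555756e-17]
```

```bash
python3 -c "
from h import *
s=snap('scene')
o=R.from_euler('z',-2.8,degrees=True)
for h in (.086,.069,.156,.139):
  for x in (-.049,.051):
    print(h,x,((proj(s,o.apply([x,-.004,0])+[.5519,.2512,h])-[320,60])*6).round(0))
# tips
for y in (.01,-.01): print(((proj(s,o.apply([0,y,0])+[.5519,.2512,.128])-[320,60])*6).round(0))
for sx in (.0375,-.0375): print('body',((proj(s,o.apply([sx,-.0885,0])+[.5519,.2512,.225])-[320,60])*6).round(0))
"
```

```text
0.086 -0.049 [172. 392.]
0.086 0.051 [364. 484.]
0.069 -0.049 [170. 418.]
0.069 0.051 [360. 509.]
0.156 -0.049 [180. 279.]
0.156 0.051 [385. 373.]
0.139 -0.049 [178. 308.]
0.139 0.051 [380. 401.]
[289. 351.]
[266. 379.]
body [270. 368.]
body [102. 290.]
```

>>> arm_command:
  plan: [-0.05,0.13,1.5,0,0,0,1,0,0,1.5,0,0,0,1,0,0,0.5,0,0,0,1,0,0,0,0,0,0,1]

```text
time: 6.98
tool_pos: [0.5512, 0.2499, 0.0996]
ee_rot: [3.141, -0.001, -0.049]
wrist_force: [4.0, -0.2, -1.6]
width: 0.0079
```

```bash
python3 -c "
from h import *
delta((.5515,.250,.056),-2.8)
s=snap('scene');crop(s,320,60,420,160,'s4',6)
"
```

```text
pos [0.5512 0.2499 0.0996] rot [ 1.7998e+02 -8.0000e-02 -2.7900e+00] t 6.97 w 0.0079 F [ 4.   -0.22 -1.59]
turn [ 0.02 -0.08  0.01]  shift now cm [ 0.02 -0.01  4.36]  shift after turn [ 0.03 -0.01  4.36]
q [ 0.33  0.26  1.4  -0.    1.48  1.95]
```

View pics/s4.png

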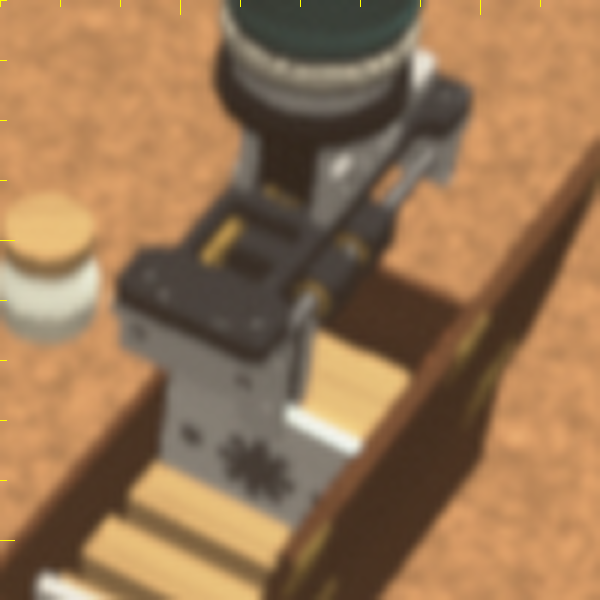

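```bash
python3 -c "
from h import *
s=snap('scene')
o=R.from_euler('z',-2.8,degrees=True)
for z in (.05,.04,.03,.02):
  for u in ((158,462),(290,522)):
    p=onz(s,320+u[0]/6,60+u[1]/6,z);print(z,u,p.round(4),(o.inv().apply(p-[.5515,.228,0])).round(4))
for y in (.015,.029,-.011,-.025,-.051): print('slab edge',y,[((proj(s,o.apply([x,y,.041])+[.5515,.228,0])-[320,60])*6).round(0) for x in (-.056,.0,.056)])
"
```

```text
0.05 (158, 462) [0.5035 0.2384 0.05  ] [-0.0484  0.0081  0.05  ]
0.05 (290, 522) [0.5733 0.2373 0.05  ] [0.0213 0.0104 0.05  ]
0.04 (158, 462) [0.4996 0.2464 0.04  ] [-0.0527  0.0159  0.04  ]
0.04 (290, 522) [0.5703 0.2453 0.04  ] [0.0179 0.0182 0.04  ]
0.03 (158, 462) [0.4958 0.2544 0.03  ] [-0.057   0.0237  0.03  ]
0.03 (290, 522) [0.5673 0.2533 0.03  ] [0.0145 0.026  0.03  ]
0.02 (158, 462) [0.4919 0.2624 0.02  ] [-0.0612  0.0314  0.02  ]
0.02 (290, 522) [0.5642 0.2613 0.02  ] [0.0111 0.0339 0.02  ]
slab edge 0.015 [array([151., 459.]), array([253., 509.]), array([359., 560.])]
slab edge 0.029 [array([167., 440.]), array([269., 490.]), array([374., 540.])]
slab edge -0.011 [array([122., 494.]), array([225., 545.]), array([331., 598.])]
slab edge -0.025 [array([106., 513.]), array([209., 565.]), array([316., 618.])]
slab edge -0.051 [array([ 76., 550.]), array([180., 602.]), array([287., 657.])]
```

>>> arm_command:
  plan: [0.3,0,0.5,0,0,0,1,0,0,1,0,0,0,1,0,0,0,0,0,0,1]

```text
time: 7.45
tool_pos: [0.5523, 0.2497, 0.0833]
ee_rot: [3.14, 0.003, -0.048]
wrist_force: [1.0, 0.0, -0.8]
width: 0.0079
```

>>> arm_command:
  plan: [0,0,0.6,0,0,0,1,0,0,0.6,0,0,0,1,0,0,0,0,0,0,1]

```text
time: 7.82
tool_pos: [0.5534, 0.2502, 0.074]
ee_rot: [-3.141, -0.0, -0.048]
wrist_force: [-1.9, 0.6, 2.5]
width: 0.0078
```

```bash
python3 -c "
from h import *
delta((.5525,.250,.056),-2.8)
s=snap('scene');crop(s,320,60,420,160,'s5',6)
"
```

```text
pos [0.5534 0.2502 0.074 ] rot [-1.7999e+02 -2.0000e-02 -2.7700e+00] t 7.83 w 0.0078 F [-1.89  0.56  2.53]
turn [-0.01 -0.02  0.03]  shift now cm [-0.09  0.02  1.8 ]  shift after turn [-0.09  0.02  1.8 ]
q [0.33 0.28 1.43 0.   1.43 1.95]
```

View pics/s5.png

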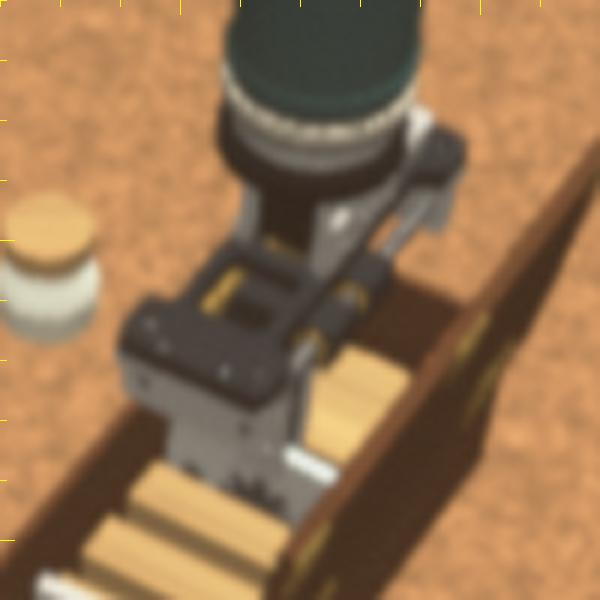

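>>> arm_command:
  plan: [0,0,0.3,0,0,0,1,0,0,0,0,0,0,1,0,0,0.3,0,0,0,1,0,0,0,0,0,0,1]

```text
time: 8.38
tool_pos: [0.5527, 0.251, 0.0726]
ee_rot: [-3.14, -0.0, -0.048]
wrist_force: [-12.1, -0.8, 21.1]
width: 0.0074
```

>>> arm_command:
  plan: [0,0,-0.4,0,0,0,1,0,0,0,0,0,0,1]

```text
time: 8.62
tool_pos: [0.554, 0.2504, 0.0727]
ee_rot: [-3.141, -0.002, -0.048]
wrist_force: [-2.8, -0.0, 7.5]
width: 0.0078
```

```bash
python3 -c "
from h import *
delta((.5525,.250,.056),-2.8)
s=snap('scene');crop(s,355,125,395,155,'s5',16)
o=R.from_euler('z',-2.8,degrees=True)
for c,p,q,L,W in whites(s,360,125,385,145,th=180,minA=5): 
  for z in (.076,.086,.096):
    print(L,W,[o.inv().apply(onz(s,*t,z)-[.5515,.228,0]).round(4) for t in (p,q)])
"
```

```text
pos [0.554  0.2504 0.0727] rot [-1.7994e+02 -1.1000e-01 -2.7700e+00] t 8.62 w 0.0078 F [-2.76 -0.05  7.54]
turn [-0.06 -0.11  0.03]  shift now cm [-0.15  0.05  1.67]  shift after turn [-0.15  0.05  1.67]
q [0.33 0.28 1.43 0.   1.43 1.95]
8.27345085144043 2.459674835205078 [array([0.0078, 0.0246, 0.076 ]), array([0.0311, 0.0241, 0.076 ])]
8.27345085144043 2.459674835205078 [array([0.0115, 0.0163, 0.086 ]), array([0.0345, 0.0158, 0.086 ])]
8.27345085144043 2.459674835205078 [array([0.0151, 0.0081, 0.096 ]), array([0.0379, 0.0076, 0.096 ])]
```

View pics/s5.png

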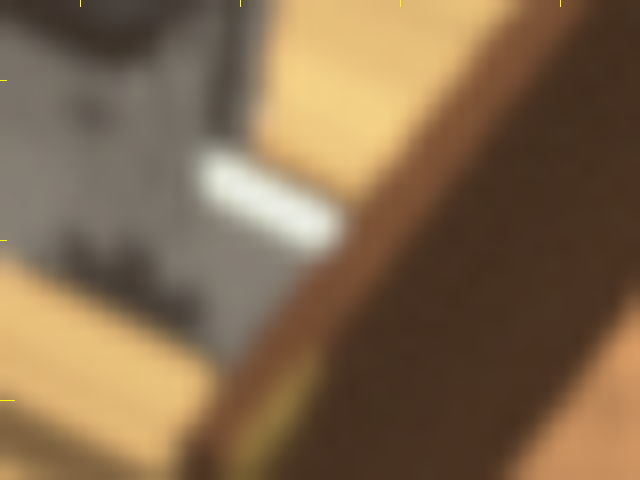

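>>> arm_command:
  plan: [0,0,0,0,0,0,0.8,0,0,0,0,0,0,0.8,0,0,0,0,0,0,0.8,0,0,-2,0,0,0,0.75,0,0,-4,0,0,0,0.68,0,0,-4,0,0,0,0.68,0.3,4,-2,0,0,0,0.68,0.3,4,0,0,0,0,0.68]

```text
time: 9.68
tool_pos: [0.5572, 0.1694, 0.1939]
ee_rot: [-3.141, -0.006, -0.047]
wrist_force: [0.5, -1.3, -0.2]
width: 0.0305
```

```bash
python3 -c "
from h import *
delta((.589,-.2308,.18),-2.9)
s=snap('scene');crop(s,300,75,430,205,'s6',5)
"
```

```text
pos [0.5572 0.1694 0.1939] rot [-179.95   -0.35   -2.71] t 9.68 w 0.0305 F [ 0.46 -1.3  -0.24]
turn [-0.05 -0.35  0.19]  shift now cm [ 5.06 39.83  1.39]  shift after turn [ 5.21 39.81  1.39]
q [ 0.2   0.16  1.33 -0.    1.65  1.82]
```

View pics/s6.png

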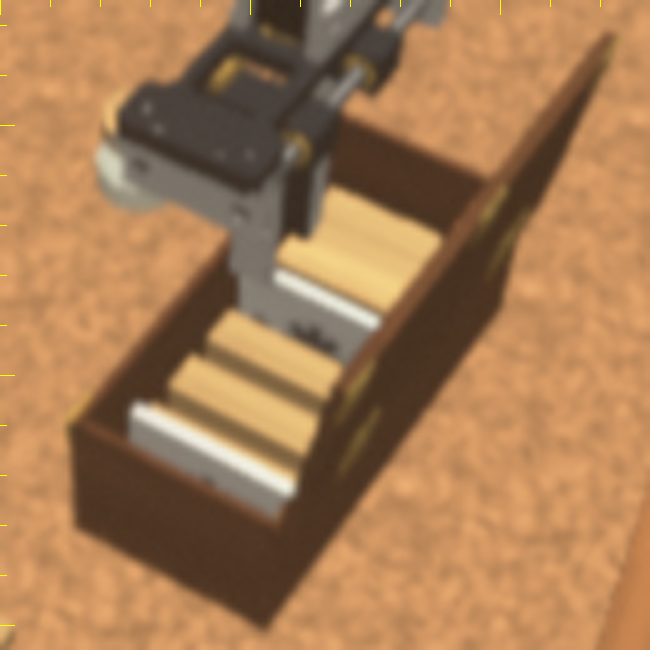

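>>> arm_command:
  plan: [0.6,4.5,0,0,0,0,0.68,0.6,5,0,0,0,0,0.68,0.7,5.5,0,0,0,0,0.68,0.7,5.5,0,0,0,0.1,0.68,0.7,5.5,0,0,0,0.1,0.68,0.7,5.5,0,0,0,0,0.68,0.6,5,0,0,0,0,0.68,0.5,3,0,0,0,0,0.68]

```text
time: 10.72
tool_pos: [0.5867, -0.2299, 0.1905]
ee_rot: [3.142, 0.0, -0.055]
wrist_force: [-0.5, 1.2, -0.3]
width: 0.03
```

```bash
python3 -c "
from h import *
delta((.589,-.2308,.06),-2.9)
s=snap('scene');s2=snap('top')
o=R.from_euler('z',-2.8,degrees=True)
for n,ss,b in (('scene',s,(315,110,400,185)),('top',s2,(190,185,290,245))):
 for c,p,q,L,W in whites(ss,*b,th=185,minA=8):
  print(n,c,L,[o.inv().apply(onz(ss,*c,z)-[.5515,.228,0]).round(4) for z in (.076,.086)])
"
```

```text
pos [ 0.5867 -0.2299  0.1905] rot [180.     0.    -3.13] t 10.72 w 0.03 F [-0.54  1.16 -0.26]
turn [ 0.    0.   -0.23]  shift now cm [ 0.23  0.08 13.05]  shift after turn [ 0.23  0.08 13.05]
q [-0.46  0.27  1.2  -0.    1.67  1.16]
scene [342.36256409 164.283535  ] 35.22250747680664 [array([ 0.0029, -0.0971,  0.076 ]), array([ 0.0066, -0.1038,  0.086 ])]
scene [361.87422943 133.0015831 ] 28.739639282226562 [array([-0.0094,  0.0234,  0.076 ]), array([-0.0055,  0.0152,  0.086 ])]
scene [327.625 110.75 ] 12.5 [array([-0.1338,  0.0426,  0.076 ]), array([-0.1284,  0.0341,  0.086 ])]
top [267.87597656 217.86397552] 37.27524948120117 [array([ 0.0028, -0.0979,  0.076 ]), array([ 0.0025, -0.099 ,  0.086 ])]
top [221.65283966 216.52710533] 38.008567810058594 [array([-0.0027,  0.0228,  0.076 ]), array([-0.003 ,  0.0206,  0.086 ])]
```

>>> arm_command:
  plan: [0.23,0.08,3,0,0,-0.2,0.68,0,0,4,0,0,0,0.68,0,0,4,0,0,0,0.68,0,0,2.1,0,0,0,0.68,0,0,0,0,0,0,0.68,0,0,0,0,0,0,0.68]

```text
time: 11.58
tool_pos: [0.5903, -0.2279, 0.0617]
ee_rot: [3.141, -0.003, -0.048]
wrist_force: [0.5, 0.1, 0.6]
width: 0.03
```

```bash
python3 -c "
from h import *
delta((.589,-.2308,.058),-2.9)"
```

```text
pos [ 0.5903 -0.2279  0.0617] rot [ 1.7996e+02 -1.6000e-01 -2.7400e+00] t 11.57 w 0.03 F [0.47 0.15 0.63]
turn [ 0.04 -0.16  0.16]  shift now cm [-0.12  0.3   0.37]  shift after turn [-0.11  0.3   0.37]
q [-0.46  0.34  1.38  0.    1.42  1.16]
```

>>> arm_command:
  plan: [-0.1,0.3,0.35,0,-0.1,0.1,0.68,0,0,0,0,0,0,1,0,0,0,0,0,0,1,0,0,0,0,0,0,1,0,0,0,0,0,0,1,0,0,0,0,0,0,1,0,0,0,0,0,0,1,0,0,0,0,0,0,1]

```text
time: 12.58
tool_pos: [0.5885, -0.2313, 0.0573]
ee_rot: [3.141, 0.0, -0.05]
wrist_force: [-0.4, 0.2, 3.4]
width: 0.0075
```

```bash
python3 -c "
from h import *
delta((.589,-.2308,.058),-2.9)"
```

```text
pos [ 0.5885 -0.2313  0.0573] rot [ 1.7998e+02  1.0000e-02 -2.8800e+00] t 12.57 w 0.0075 F [-0.35  0.24  3.36]
turn [0.02 0.01 0.02]  shift now cm [ 0.05 -0.05 -0.07]  shift after turn [ 0.05 -0.05 -0.07]
q [-0.46  0.34  1.38 -0.    1.42  1.16]
```

Now a slow lift, then check the plate's height in the hand.

>>> arm_command:
  plan: [0,0,-0.5,0,0,0,1,0,0,-1,0,0,0,1,0,0,-1.5,0,0,0,1,0,0,-2,0,0,0,1,0,0,-2.5,0,0,0,1,0,0,-2.5,0,0,0,1,0,0,-2.5,0,0,0,1]

```text
time: 13.45
tool_pos: [0.5887, -0.2313, 0.1846]
ee_rot: [3.141, -0.001, -0.05]
wrist_force: [-0.4, -0.1, -1.1]
width: 0.0078
```

```bash
python3 -c "
from h import *
delta((.5505,.210,.18),-2.8)
s=snap('scene');crop(s,230,180,340,290,'s7',6)
o=robot.get_obs();p=o['tool_pos'];Rm=R.from_euler('xyz',o['ee_rot'])
for dz in (-.022,-.005,.048,.065):
  print(dz,[((proj(s,p+Rm.apply([x,.004,dz]))-[230,180])*6).round(0) for x in (-.05,.05)])
"
```

```text
pos [ 0.5887 -0.2313  0.1846] rot [ 1.7995e+02 -7.0000e-02 -2.8800e+00] t 13.45 w 0.0078 F [-0.45 -0.07 -1.07]
turn [ 0.05 -0.07 -0.08]  shift now cm [ -6.03 -43.88   0.42]  shift after turn [ -5.97 -43.89   0.46]
q [-0.46  0.28  1.21 -0.    1.66  1.16]
-0.022 [array([ 92., 433.]), array([351., 602.])]
-0.005 [array([102., 456.]), array([356., 623.])]
0.048 [array([130., 522.]), array([370., 681.])]
0.065 [array([138., 541.]), array([374., 698.])]
```

View pics/s7.png

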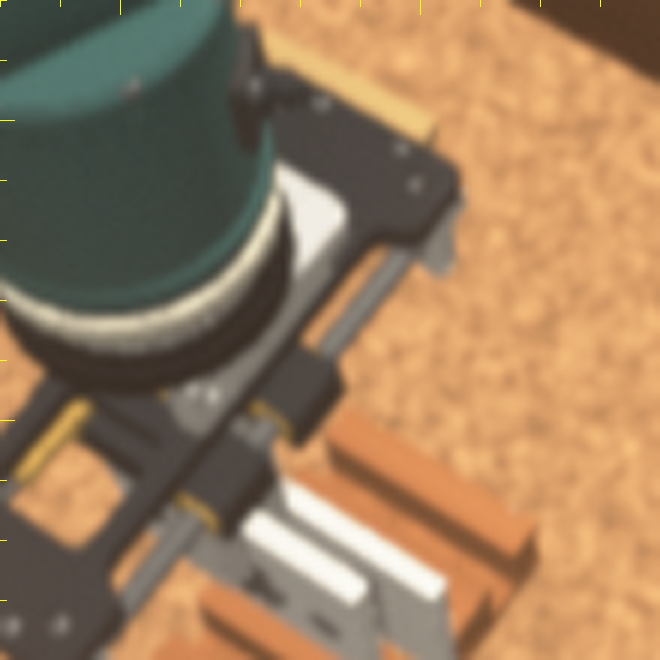

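>>> arm_command:
  plan: [-0.5,-4,0,0,0,0,1,-0.75,-5.5,0,0,0,0,1,-0.75,-5.5,0,0,0,0,1,-0.75,-5.5,0,0,0,0,1,-0.75,-5.5,0,0,0,0,1,-0.75,-5.5,0,0,0,0,1,-0.75,-5.5,0,0,0,0,1,-0.6,-4,0,0,0,0,1]

```text
time: 14.5
tool_pos: [0.5527, 0.1836, 0.1829]
ee_rot: [-3.141, -0.001, -0.049]
wrist_force: [1.0, 0.4, -1.4]
width: 0.008
```

```bash
python3 -c "
from h import *
delta((.5505,.210,.11),-2.8)"
```

```text
pos [0.5527 0.1836 0.1829] rot [-1.7996e+02 -4.0000e-02 -2.7900e+00] t 14.5 w 0.008 F [ 0.98  0.36 -1.44]
turn [-0.04 -0.04  0.01]  shift now cm [-0.35 -2.63  7.29]  shift after turn [-0.35 -2.63  7.29]
q [0.22 0.17 1.34 0.   1.63 1.84]
```

>>> arm_command:
  plan: [-0.1,-1.5,0,0,0,0,1,-0.1,-1.1,0,0,0,0,1,0,0,1,0,0,0,1,0,0,3,0,0,0,1,0,0,1.3,0,0,0,1,0,0,0,0,0,0,1,0,0,0,0,0,0,1]

```text
time: 15.38
tool_pos: [0.5531, 0.2069, 0.13]
ee_rot: [-3.141, -0.001, -0.051]
wrist_force: [-0.1, -1.4, -0.4]
width: 0.0078
```

```bash
python3 -c "
from h import *
delta((.5515,.210,.057),-2.8)
s=snap('scene');crop(s,300,75,400,175,'s8',6)
o=robot.get_obs();p=o['tool_pos'];Rm=R.from_euler('xyz',o['ee_rot'])
for dz in (-.022,.048):
  print(dz,[((proj(s,p+Rm.apply([x,.004,dz]))-[300,75])*6).round(0) for x in (-.05,.05)])
o=R.from_euler('z',-2.8,degrees=True)
for y in (-.011,-.025): print('edge',y,[((proj(s,o.apply([x,y,.041])+[.5515,.228,0])-[300,75])*6).round(0) for x in (-.056,.0,.056)])
"
```

```text
pos [0.5531 0.2069 0.13  ] rot [-1.7998e+02 -6.0000e-02 -2.9200e+00] t 15.38 w 0.0078 F [-0.08 -1.36 -0.35]
turn [-0.02 -0.06 -0.12]  shift now cm [-0.18 -0.3   7.3 ]  shift after turn [-0.18 -0.31  7.3 ]
q [0.26 0.21 1.4  0.   1.53 1.88]
-0.022 [array([251., 260.]), array([457., 358.])]
0.048 [array([245., 371.]), array([439., 467.])]
edge -0.011 [array([242., 404.]), array([345., 455.]), array([451., 508.])]
edge -0.025 [array([226., 423.]), array([329., 475.]), array([436., 528.])]
```

View pics/s8.png

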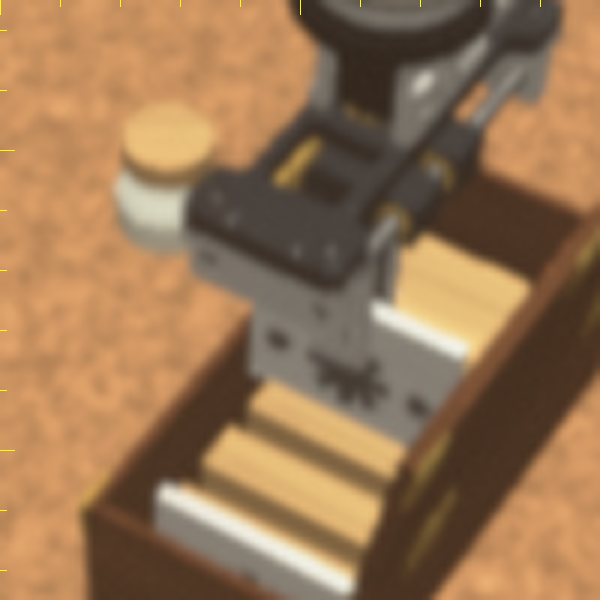

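>>> arm_command:
  plan: [-0.18,-0.3,0,0,0,-0.1,1,0,0,2,0,0,0,1,0,0,2,0,0,0,1,0,0,0,0,0,0,1,0,0,0,0,0,0,1]

```text
time: 16.05
tool_pos: [0.5513, 0.2106, 0.0902]
ee_rot: [-3.141, -0.001, -0.048]
wrist_force: [0.6, 0.7, -1.0]
width: 0.0076
```

```bash
python3 -c "
from h import *
delta((.5515,.210,.057),-2.8)"
```

```text
pos [0.5513 0.2106 0.0902] rot [-1.7997e+02 -6.0000e-02 -2.7700e+00] t 16.05 w 0.0076 F [ 0.64  0.72 -0.96]
turn [-0.03 -0.06  0.03]  shift now cm [0.02 0.06 3.32]  shift after turn [0.03 0.06 3.32]
q [0.27 0.23 1.46 0.   1.46 1.89]
```

Bottom edge is just at the groove mouth; descend.

>>> arm_command:
  plan: [0,0.05,1,0,0,0,1,0,0,1,0,0,0,1,0,0,0.8,0,0,0,1,0,0,0,0,0,0,1]

```text
time: 16.55
tool_pos: [0.5498, 0.2095, 0.0596]
ee_rot: [3.141, 0.003, -0.049]
wrist_force: [0.3, -1.1, -1.7]
width: 0.0076
```

>>> arm_command:
  plan: [0,0,0.4,0,0,0,1,0,0,0,0,0,0,1]

```text
time: 16.8
tool_pos: [0.5506, 0.2098, 0.0568]
ee_rot: [3.141, 0.001, -0.049]
wrist_force: [-0.6, 0.1, -1.8]
width: 0.008
```

>>> arm_command:
  plan: [0,0,0,0,0,0,0.78,0,0,0,0,0,0,0.78,0,0,0,0,0,0,0.78,0,0,-2,0,0,0,0.72,0,0,-4,0,0,0,0.68,0,0,-4,0,0,0,0.68,0.3,4,-3,0,0,0,0.68,0.6,5,0,0,0,0,0.68]

```text
time: 17.8
tool_pos: [0.5572, 0.1196, 0.1913]
ee_rot: [-3.14, -0.007, -0.046]
wrist_force: [0.4, 0.5, -0.8]
width: 0.0302
```

```bash
python3 -c "
from h import *
delta((.5867,-.2706,.18),-2.9)"
```

```text
pos [0.5572 0.1196 0.1913] rot [-179.93   -0.42   -2.63] t 17.8 w 0.0302 F [ 0.45  0.51 -0.8 ]
turn [-0.07 -0.42  0.27]  shift now cm [ 4.73 38.84  1.11]  shift after turn [ 4.92 38.82  1.13]
q [0.11 0.13 1.37 0.   1.64 1.73]
```

>>> arm_command:
  plan: [0.6,4.8,0,0,0,0,0.68,0.6,5,0,0,0,0,0.68,0.6,5.5,0,0,-0.1,0,0.68,0.7,5.5,0,0,-0.1,0.1,0.68,0.7,5.5,0,0,0,0.1,0.68,0.7,5,0,0,0,0,0.68,0.6,4,0,0,0,0,0.68,0.5,2.5,0,0,0,0,0.68]

```text
time: 18.8
tool_pos: [0.5863, -0.2625, 0.1868]
ee_rot: [-3.142, 0.004, -0.054]
wrist_force: [0.0, 0.2, -0.7]
width: 0.03
```

```bash
python3 -c "
from h import *
delta((.5867,-.2706,.058),-2.9)
s=snap('scene');s2=snap('top')
o=R.from_euler('z',-2.8,degrees=True)
for n,ss,b in (('scene',s,(315,110,400,185)),('top',s2,(190,185,290,245))):
 for c,p,q,L,W in whites(ss,*b,th=185,minA=8):
  print(n,c,L,[o.inv().apply(onz(ss,*c,z)-[.5515,.228,0]).round(4) for z in (.076,.086)])
for c,p,q,L,W in whites(s,220,240,330,350,th=190): print(c,onz(s,*c,.08).round(4),onz(s,*c,.115).round(4))
crop(s,220,170,340,350,'s9',4)
"
```

```text
pos [ 0.5863 -0.2625  0.1868] rot [-180.      0.25   -3.07] t 18.8 w 0.03 F [ 0.05  0.18 -0.67]
turn [-0.    0.25 -0.17]  shift now cm [ 0.13  0.81 12.88]  shift after turn [ 0.08  0.81 12.88]
q [-0.51  0.3   1.17 -0.    1.67  1.12]
scene [342.32051468 164.36233902] 35.221839904785156 [array([ 0.0029, -0.0974,  0.076 ]), array([ 0.0067, -0.1041,  0.086 ])]
scene [354.70000076 142.47500229] 28.621667861938477 [array([-0.0084, -0.0164,  0.076 ]), array([-0.0045, -0.0241,  0.086 ])]
scene [361.93400192 133.00318909] 28.848621368408203 [array([-0.0092,  0.0235,  0.076 ]), array([-0.0053,  0.0152,  0.086 ])]
scene [327.625 110.75 ] 12.5 [array([-0.1338,  0.0426,  0.076 ]), array([-0.1284,  0.0341,  0.086 ])]
top [267.86869812 217.85221863] 37.253116607666016 [array([ 0.0029, -0.0978,  0.076 ]), array([ 0.0025, -0.099 ,  0.086 ])]
top [237.14253998 216.91098022] 37.279117584228516 [array([-0.0007, -0.0176,  0.076 ]), array([-0.001 , -0.0195,  0.086 ])]
top [221.6546402  216.52706528] 38.0079231262207 [array([-0.0027,  0.0228,  0.076 ]), array([-0.003 ,  0.0206,  0.086 ])]
[250.22010994 316.21534729] [ 0.5785 -0.3066  0.08  ] [ 0.5892 -0.3114  0.115 ]
[264.19908142 303.6594162 ] [ 0.588 -0.271  0.08 ] [ 0.5983 -0.2773  0.115 ]
[289.085289   269.24232483] [ 0.5907 -0.1815  0.08  ] [ 0.6009 -0.1918  0.115 ]
```

View pics/s9.png

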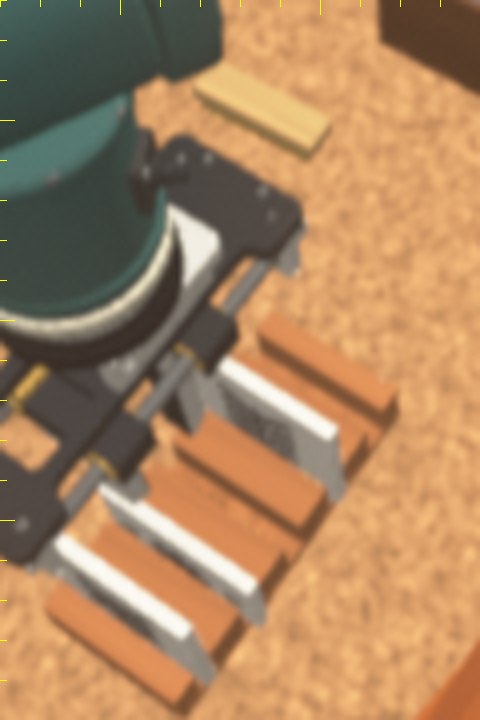

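>>> arm_command:
  plan: [0.1,0.81,0,0,0.2,-0.1,0.68,0,0,3,0,0,0,0.68,0,0,4,0,0,0,0.68,0,0,1,0,0,0,0.68,0,0,0,0,0,0,0.68,0,0,0,0,0,0,0.68]

```text
time: 19.65
tool_pos: [0.5882, -0.2689, 0.1093]
ee_rot: [3.14, -0.003, -0.05]
wrist_force: [0.8, -0.0, 0.1]
width: 0.0297
```

```bash
python3 -c "
from h import *
delta((.5867,-.2706,.058),-2.9)"
```

```text
pos [ 0.5882 -0.2689  0.1093] rot [ 1.799e+02 -1.600e-01 -2.840e+00] t 19.65 w 0.0297 F [ 0.77 -0.03  0.07]
turn [ 0.1  -0.16  0.06]  shift now cm [-0.16  0.17  5.13]  shift after turn [-0.14  0.18  5.13]
q [-0.52  0.34  1.28 -0.    1.52  1.1 ]
```

>>> arm_command:
  plan: [-0.15,0.17,0,0,0,0,0.68,0,0,3,0,0,0,0.68,0,0,2.1,0,0,0,0.68,0,0,0,0,0,0,0.68,0,0,0,0,0,0,0.68]

```text
time: 20.27
tool_pos: [0.5862, -0.2709, 0.0575]
ee_rot: [3.14, -0.002, -0.05]
wrist_force: [0.1, 0.2, 0.5]
width: 0.0301
```

```bash
python3 -c "
from h import *
delta((.5867,-.2706,.058),-2.9)"
```

```text
pos [ 0.5862 -0.2709  0.0575] rot [ 1.7993e+02 -9.0000e-02 -2.8900e+00] t 20.27 w 0.0301 F [0.12 0.17 0.53]
turn [ 0.07 -0.09  0.01]  shift now cm [ 0.05 -0.03 -0.05]  shift after turn [ 0.05 -0.03 -0.05]
q [-0.52  0.37  1.34 -0.    1.43  1.1 ]
```

>>> arm_command:
  plan: [0,0,0,0,0,0,1,0,0,0,0,0,0,1,0,0,0,0,0,0,1,0,0,0,0,0,0,1,0,0,0,0,0,0,1,0,0,0,0,0,0,1,0,0,0,0,0,0,1]

```text
time: 21.15
tool_pos: [0.5858, -0.2705, 0.0567]
ee_rot: [3.141, -0.0, -0.05]
wrist_force: [-0.5, -0.4, 5.0]
width: 0.0079
```

>>> arm_command:
  plan: [0,0,-0.5,0,0,0,1,0,0,-1,0,0,0,1,0,0,-1.5,0,0,0,1,0,0,-2,0,0,0,1,0,0,-2.5,0,0,0,1,0,0,-2.5,0,0,0,1,0,0,-2.5,0,0,0,1]

```text
time: 22.02
tool_pos: [0.5857, -0.2704, 0.1835]
ee_rot: [3.141, -0.001, -0.05]
wrist_force: [1.0, 0.9, 0.1]
width: 0.0081
```

```bash
python3 -c "
from h import *
delta((.550,.1701,.18),-2.8)
s=snap('scene');crop(s,210,180,320,310,'s10',5)
o=robot.get_obs();p=o['tool_pos'];Rm=R.from_euler('xyz',o['ee_rot'])
for dz in (-.022,.048):
  print(dz,[((proj(s,p+Rm.apply([x,.004,dz]))-[210,180])*5).round(0) for x in (-.05,.05)])
"
```

```text
pos [ 0.5857 -0.2704  0.1835] rot [ 1.7995e+02 -6.0000e-02 -2.8800e+00] t 22.02 w 0.0081 F [0.97 0.92 0.15]
turn [ 0.05 -0.06 -0.08]  shift now cm [ -5.78 -43.82   0.3 ]  shift after turn [ -5.72 -43.82   0.35]
q [-0.52  0.31  1.17 -0.    1.66  1.1 ]
-0.022 [array([105., 444.]), array([324., 592.])]
0.048 [array([143., 513.]), array([345., 651.])]
```

View pics/s10.png

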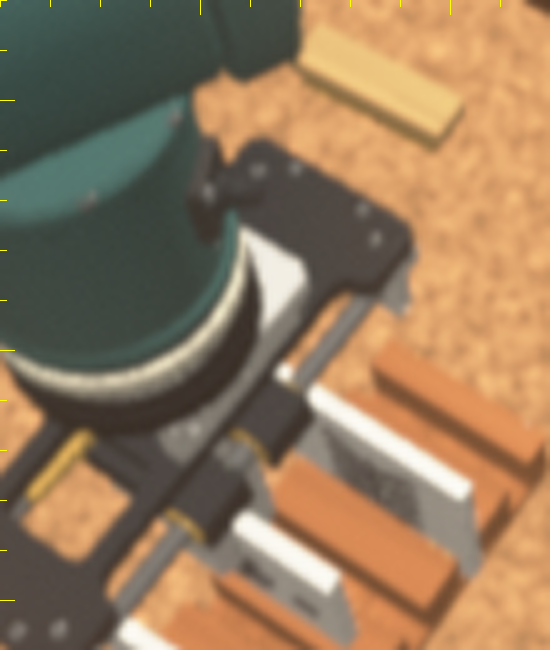

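>>> arm_command:
  plan: [-0.5,-4,0,0,0,0,1,-0.75,-5.5,0,0,0,0,1,-0.75,-5.5,0,0,0,0,1,-0.75,-5.5,0,0,0,0,1,-0.75,-5.5,0,0,0,0,1,-0.75,-5.5,0,0,0,0,1,-0.75,-5.5,0,0,0,0,1,-0.7,-5,0,0,0,0,1]

```text
time: 23.08
tool_pos: [0.5494, 0.154, 0.1818]
ee_rot: [-3.141, -0.001, -0.05]
wrist_force: [-0.2, 0.4, -1.2]
width: 0.0078
```

```bash
python3 -c "
from h import *
delta((.547,.1701,.13),-2.8)"
```

```text
pos [0.5494 0.154  0.1818] rot [-1.7998e+02 -5.0000e-02 -2.8500e+00] t 23.07 w 0.0078 F [-0.23  0.35 -1.21]
turn [-0.02 -0.05 -0.05]  shift now cm [-0.32 -1.6   5.18]  shift after turn [-0.31 -1.6   5.18]
q [0.17 0.14 1.37 0.   1.63 1.79]
```

>>> arm_command:
  plan: [-0.15,-0.8,0,0,0,0,1,-0.1,-0.8,0,0,0,0,1,0,0,2.5,0,0,0,1,0,0,2.6,0,0,0,1,0,0,0,0,0,0,1,0,0,0,0,0,0,1]

```text
time: 23.82
tool_pos: [0.5488, 0.1673, 0.1311]
ee_rot: [-3.141, -0.001, -0.052]
wrist_force: [-0.8, -0.5, -1.0]
width: 0.0079
```

```bash
python3 -c "
from h import *
delta((.547,.1701,.09),-2.8)
s=snap('scene');crop(s,290,85,390,185,'s11',6)
o=robot.get_obs();p=o['tool_pos'];Rm=R.from_euler('xyz',o['ee_rot'])
for dz in (-.022,.048):
  print(dz,[((proj(s,p+Rm.apply([x,.004,dz]))-[290,85])*6).round(0) for x in (-.05,.05)])
"
```

```text
pos [0.5488 0.1673 0.1311] rot [-1.7999e+02 -6.0000e-02 -2.9600e+00] t 23.82 w 0.0079 F [-0.79 -0.53 -1.02]
turn [-0.01 -0.06 -0.16]  shift now cm [-0.19 -0.27  4.11]  shift after turn [-0.19 -0.27  4.11]
q [ 0.2   0.17  1.44 -0.    1.53  1.82]
-0.022 [array([256., 254.]), array([464., 356.])]
0.048 [array([254., 364.]), array([449., 463.])]
```

View pics/s11.png

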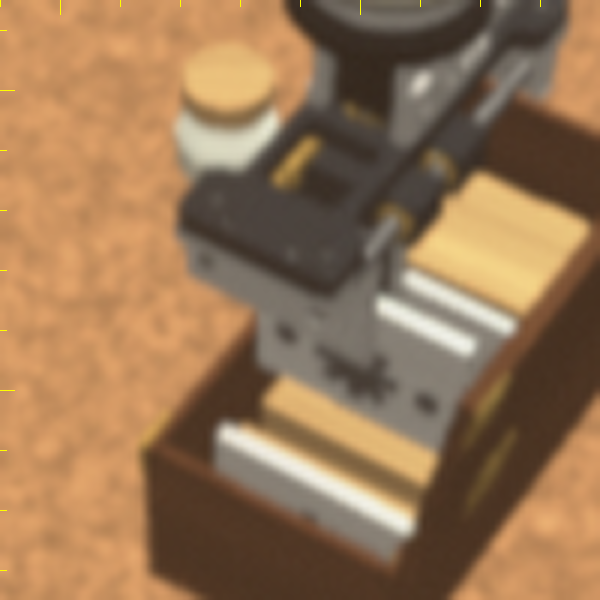

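>>> arm_command:
  plan: [-0.19,-0.27,0,0,0,-0.15,1,0,0,2,0,0,0,1,0,0,2,0,0,0,1,0,0,0,0,0,0,1,0,0,0,0,0,0,1]

```text
time: 24.5
tool_pos: [0.5468, 0.1711, 0.0912]
ee_rot: [-3.141, -0.001, -0.048]
wrist_force: [-0.0, -0.7, -0.2]
width: 0.0076
```

```bash
python3 -c "
from h import *
delta((.547,.1701,.057),-2.8)"
```

```text
pos [0.5468 0.1711 0.0912] rot [-1.7998e+02 -7.0000e-02 -2.7200e+00] t 24.5 w 0.0076 F [-0.   -0.65 -0.19]
turn [-0.02 -0.07  0.08]  shift now cm [0.02 0.1  3.42]  shift after turn [0.03 0.1  3.42]
q [0.2  0.19 1.5  0.   1.45 1.82]
```

>>> arm_command:
  plan: [0,0.08,0.8,0,0,0,1,0,0,1.2,0,0,0,1,0,0,1,0,0,0,1,0,0,0,0,0,0,1,0,0,0,0,0,0,1]

```text
time: 25.12
tool_pos: [0.5461, 0.1701, 0.0598]
ee_rot: [3.141, 0.001, -0.048]
wrist_force: [-0.4, 0.5, -1.5]
width: 0.0079
```

>>> arm_command:
  plan: [0,0,0.3,0,0,0,1,0,0,0,0,0,0,1]

```text
time: 25.38
tool_pos: [0.5461, 0.1701, 0.0569]
ee_rot: [3.142, 0.001, -0.048]
wrist_force: [0.7, -1.3, -0.3]
width: 0.0075
```

Release and lift clear, then move away to the right and look.

>>> arm_command:
  plan: [0,0,0,0,0,0,0.78,0,0,0,0,0,0,0.78,0,0,0,0,0,0,0.78,0,0,-2,0,0,0,0.72,0,0,-4,0,0,0,0.5,0,0,-4,0,0,0,0.45,-4,2,-3,0,0,0,0.45,-4,4,0,0,0,0,0.45]

```text
time: 26.38
tool_pos: [0.4645, 0.1143, 0.1904]
ee_rot: [-3.141, -0.006, -0.045]
wrist_force: [0.8, -1.7, 0.3]
width: 0.0514
```

>>> arm_command:
  plan: [-3,5,0,0,0,0,0.45,-3,5,0,0,0,0,0.45,-3,5,0,0,0,0,0.45,-3,5,0,0,0,0,0.45,0,0,0,0,0,0,0.45]

```text
time: 27.0
tool_pos: [0.3325, -0.0828, 0.1875]
ee_rot: [3.14, -0.001, -0.056]
wrist_force: [-0.3, 0.2, 0.4]
width: 0.0518
```

```bash
python3 -c "
from h import *
s=snap('scene','sc12');s2=snap('top','tp12')
o=R.from_euler('z',-2.8,degrees=True)
for n,ss,b in (('scene',s,(315,110,400,185)),('top',s2,(190,185,290,245))):
 for c,p,q,L,W in whites(ss,*b,th=185,minA=8):
  print(n,c,L,[o.inv().apply(onz(ss,*c,z)-[.5515,.228,0]).round(4) for z in (.076,.086)])
crop(s2,160,130,360,300,'t12',4)
"
```

```text
scene [342.35554123 164.29596329] 34.778316497802734 [array([ 0.0029, -0.0972,  0.076 ]), array([ 0.0066, -0.1039,  0.086 ])]
scene [347.60000229 152.79999924] 32.75839614868164 [array([-0.0057, -0.0572,  0.076 ]), array([-0.0019, -0.0644,  0.086 ])]
scene [354.61552048 142.65164185] 27.955352783203125 [array([-0.0082, -0.0171,  0.076 ]), array([-0.0043, -0.0248,  0.086 ])]
scene [361.88512421 132.97902679] 28.28973960876465 [array([-0.0094,  0.0235,  0.076 ]), array([-0.0055,  0.0152,  0.086 ])]
scene [327.875 110.375] 10.0 [array([-0.1341,  0.0442,  0.076 ]), array([-0.1286,  0.0357,  0.086 ])]
top [252.39468002 219.00168228] 36.91452407836914 [array([-0.0031, -0.0578,  0.076 ]), array([-0.0034, -0.0593,  0.086 ])]
top [267.92845154 217.85861969] 37.1628532409668 [array([ 0.0029, -0.098 ,  0.076 ]), array([ 0.0025, -0.0992,  0.086 ])]
top [237.13424301 216.86470795] 37.14243698120117 [array([-0.0006, -0.0176,  0.076 ]), array([-0.0009, -0.0194,  0.086 ])]
top [221.66845703 216.61704445] 37.78402328491211 [array([-0.0029,  0.0228,  0.076 ]), array([-0.0032,  0.0205,  0.086 ])]
```

View pics/sc12.png

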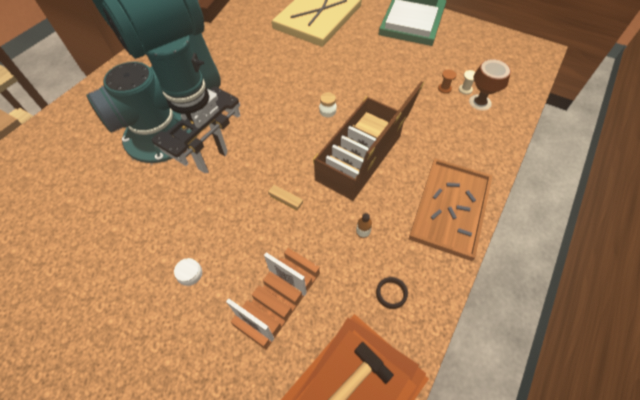

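View pics/t12.png

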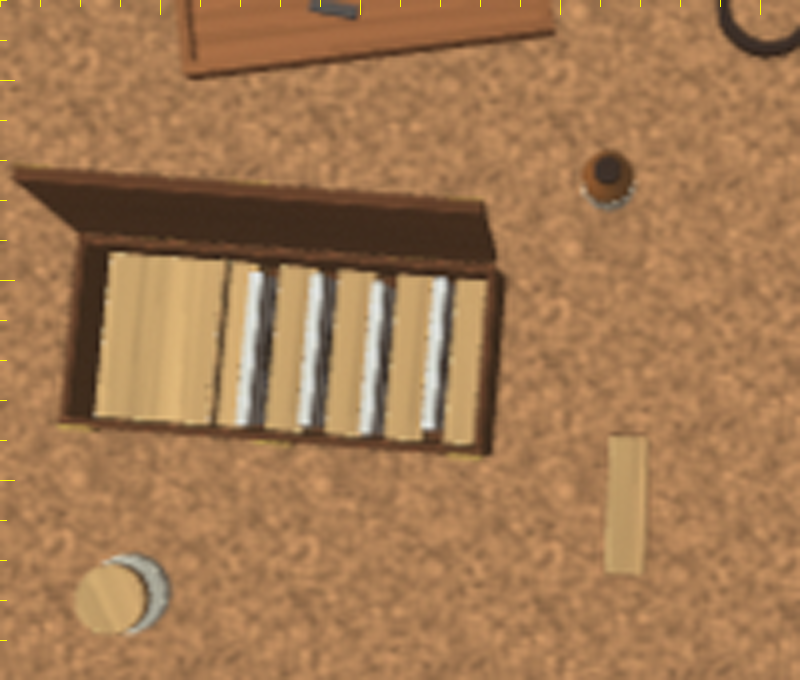

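```bash
cat >> h.py <<'E'
def brush(s,x0,y0,x1,y1,z,name=None):
    im=cv2.resize(s["pixels"][y0:y1,x0:x1],None,fx=4,fy=4,interpolation=cv2.INTER_CUBIC)
    hsv=cv2.cvtColor(im,cv2.COLOR_RGB2HSV)
    m=((hsv[...,0]>=15)&(hsv[...,0]<=26)&(im[...,1]>130)&(hsv[...,1]>70)).astype(np.uint8)
    m=cv2.morphologyEx(m,cv2.MORPH_OPEN,np.ones((5,5),np.uint8))
    if name: cv2.imwrite(f"pics/{name}.png",np.hstack([im[:,:,::-1],cv2.merge([m*255]*3)]))
    cs,_=cv2.findContours(m,cv2.RETR_EXTERNAL,cv2.CHAIN_APPROX_NONE)
    c=max(cs,key=cv2.contourArea)
    P=np.array([onz(s,(x+.5)/4-.5+x0,(y+.5)/4-.5+y0,z)[:2] for x,y in c[:,0]],np.float32)*1000
    return cv2.minAreaRect(P)
E
python3 -c "
from h import *
s=snap('scene');s2=snap('top')
for z in (.02,.026): print(z,brush(s,255,175,315,220,z,'bs'),brush(s2,300,225,335,285,z,'bt'))
delta((.45,-.01,.15),-2.8)
"
```

```text
0.02 ((450.0882263183594, 5.311590194702148), (100.97373962402344, 33.828922271728516), 0.7782607674598694) ((451.3594665527344, 2.1766281127929688), (28.47165298461914, 93.68516540527344), 89.11084747314453)
0.026 ((452.70880126953125, 2.339609146118164), (100.25696563720703, 33.588775634765625), 0.7782621383666992) ((451.6445007324219, 2.1699113845825195), (28.326068878173828, 93.20612335205078), 89.11084747314453)
pos [ 0.3346 -0.0792  0.1871] rot [-1.7998e+02  2.0000e-02 -2.6200e+00] t 27.2 w 0.0514 F [ 0.98 -0.26 -0.43]
turn [-0.02  0.02  0.18]  shift now cm [11.22 -7.44  3.71]  shift after turn [11.19 -7.48  3.71]
q [-0.4  -0.39  1.83  0.    1.69  1.22]
```

```bash
python3 -c "
import cv2,numpy as np
a=cv2.imread('pics/bs.png');b=cv2.imread('pics/bt.png')
c=np.zeros((max(a.shape[0],b.shape[0]),a.shape[1]+b.shape[1],3),np.uint8);c[:a.shape[0],:a.shape[1]]=a;c[:b.shape[0],a.shape[1]:]=b
cv2.imwrite('pics/bb.png',c)"
```

```text
(no output)
```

View pics/bb.png

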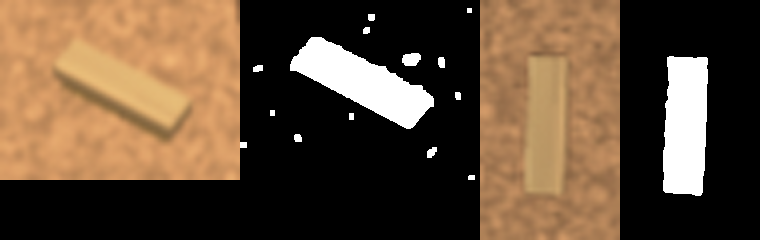

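>>> arm_command:
  plan: [4,-2.7,1,0,0,-1,0.45,4,-2.7,2,0,0,-0.7,0.45,3.4,-2.75,3,0,0,0,0.45,0,0,2,0,0,0,0.45,0,0,0,0,0,0,0.45,0,0,0,0,0,0,0.45]

```text
time: 27.95
tool_pos: [0.451, -0.0015, 0.1077]
ee_rot: [3.141, -0.0, -0.016]
wrist_force: [0.7, -1.0, 0.1]
width: 0.0519
```

```bash
python3 -c "
from h import *
delta((.4517,.0022,.013),-0.9)
s=snap('scene');crop(s,240,140,340,230,'s13',6)
"
```

```text
pos [ 0.451  -0.0015  0.1077] rot [ 1.7999e+02 -2.0000e-02 -9.2000e-01] t 27.95 w 0.0519 F [ 0.68 -0.99  0.11]
turn [ 0.01 -0.02 -0.02]  shift now cm [ 0.06 -0.37  9.47]  shift after turn [ 0.06 -0.37  9.47]
q [-0.13 -0.09  1.76 -0.    1.47  1.46]
```

View pics/s13.png

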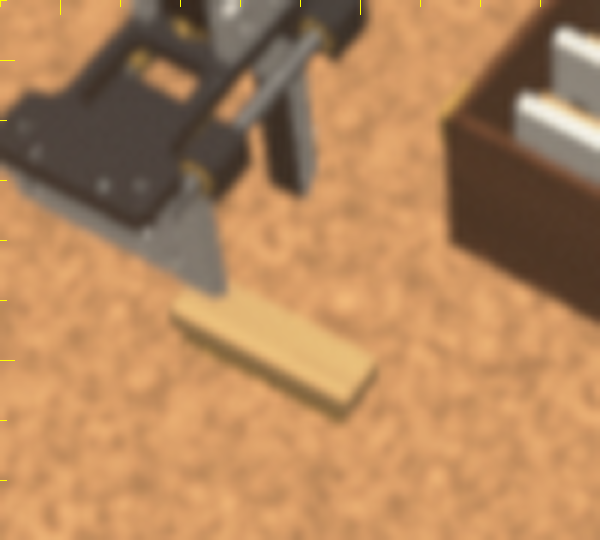

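>>> arm_command:
  plan: [0.06,-0.37,0,0,0,0,0.45,0,0,3,0,0,0,0.45,0,0,4,0,0,0,0.45,0,0,1.8,0,0,0,0.45,0,0,0,0,0,0,0.45,0,0,0,0,0,0,0.45]

```text
time: 28.75
tool_pos: [0.4522, 0.0011, 0.0205]
ee_rot: [3.141, -0.002, -0.018]
wrist_force: [0.1, -0.9, 0.5]
width: 0.0516
```

```bash
python3 -c "
from h import *
delta((.4517,.0022,.013),-0.9)
s=snap('scene');crop(s,240,140,340,230,'s14',6)
"
```

```text
pos [0.4522 0.0011 0.0205] rot [ 1.7998e+02 -1.2000e-01 -1.0500e+00] t 28.75 w 0.0516 F [ 0.11 -0.85  0.5 ]
turn [ 0.02 -0.12 -0.15]  shift now cm [-0.05 -0.11  0.75]  shift after turn [-0.05 -0.11  0.75]
q [-0.12 -0.01  1.86 -0.    1.28  1.47]
```

View pics/s14.png

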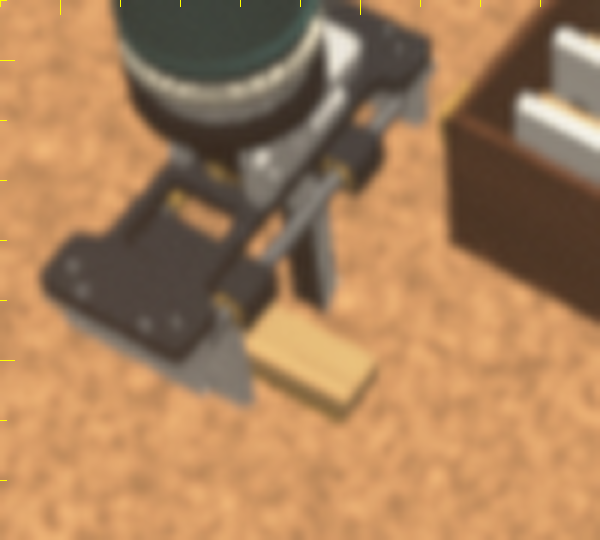

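>>> arm_command:
  plan: [-0.05,-0.1,0.5,0,0,-0.1,0.45,0,0,0.4,0,0,0,0.45,0,0,0,0,0,0,0.7,0,0,0,0,0,0,1,0,0,0,0,0,0,1,0,0,0,0,0,0,1,0,0,0,0,0,0,1,0,0,0,0,0,0,1]

```text
time: 29.8
tool_pos: [0.4507, 0.0023, 0.01]
ee_rot: [3.141, 0.0, -0.016]
wrist_force: [0.3, 0.1, 0.1]
width: 0.0278
```

>>> arm_command:
  plan: [0,0,0,0,0,0,1,0,0,-0.5,0,0,0,1,0,0,-1,0,0,0,1,0,0,-2,0,0,0,1,0,0,-3,0,0,0,1,0,0,-4,0,0,0,1,0,0,-4,0,0,0,1,0,0,-3,0,0,0,1]

```text
time: 30.8
tool_pos: [0.4512, 0.0024, 0.1879]
ee_rot: [3.141, -0.002, -0.016]
wrist_force: [1.6, 0.1, 0.0]
width: 0.0279
```

```bash
python3 -c "
from h import *
delta((.5560,.3184,.19),-2.8)
s=snap('scene');crop(s,240,120,340,220,'s15',6)
"
```

```text
pos [0.4512 0.0024 0.1879] rot [ 1.7999e+02 -1.4000e-01 -9.3000e-01] t 30.8 w 0.0279 F [1.55 0.1  0.04]
turn [ 0.01 -0.14  1.87]  shift now cm [  9.97 -31.77  -0.2 ]  shift after turn [  8.93 -32.08  -0.21]
q [-0.12 -0.13  1.64  0.    1.63  1.47]
```

View pics/s15.png

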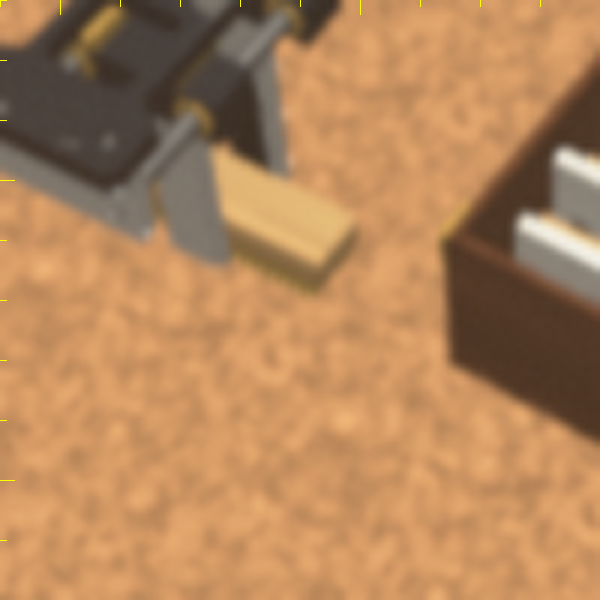

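>>> arm_command:
  plan: [0,0,0,0,-0.1,1.9,1,1.3,-4.5,0,0,0,0,1,1.4,-5,0,0,0,0,1,1.4,-5,0,0,0,0,1,1.4,-5,0,0,0,0,1,1.4,-5,0,0,0,0,1,1.2,-4.5,0,0,0,0,1,0.8,-2.8,0,0,0,0,1]

```text
time: 31.85
tool_pos: [0.5543, 0.3173, 0.1812]
ee_rot: [3.139, 0.007, -0.049]
wrist_force: [0.2, 0.3, -0.8]
width: 0.0278
```

```bash
python3 -c "
from h import *
delta((.5555,.3184,.12),-2.8)
"
```

```text
pos [0.5543 0.3173 0.1812] rot [179.87   0.41  -2.8 ] t 31.85 w 0.0278 F [ 0.18  0.34 -0.78]
turn [0.13 0.41 0.  ]  shift now cm [ 0.16 -0.13  6.12]  shift after turn [ 0.11 -0.11  6.12]
q [0.43 0.3  1.19 0.   1.66 2.05]
```

>>> arm_command:
  plan: [0.1,-0.1,1.5,0,0.3,0,1,0,0,3,0,0,0,1,0,0,1.5,0,0,0,1,0,0,0,0,0,0,1,0,0,0,0,0,0,1]

```text
time: 32.48
tool_pos: [0.5569, 0.3162, 0.1256]
ee_rot: [-3.141, -0.004, -0.05]
wrist_force: [-0.2, -0.0, 0.5]
width: 0.0274
```

```bash
python3 -c "
from h import *
delta((.5555,.3184,.052),-2.8)
s=snap('scene');crop(s,310,50,430,170,'s16',5);s=snap('top');crop(s,160,150,300,250,'t16',5)
"
```

```text
pos [0.5569 0.3162 0.1256] rot [-179.98   -0.24   -2.87] t 32.48 w 0.0274 F [-0.18 -0.01  0.5 ]
turn [-0.02 -0.24 -0.07]  shift now cm [-0.18 -0.21  7.36]  shift after turn [-0.15 -0.22  7.36]
q [ 0.43  0.31  1.28 -0.    1.55  2.05]
```

View pics/s16.png

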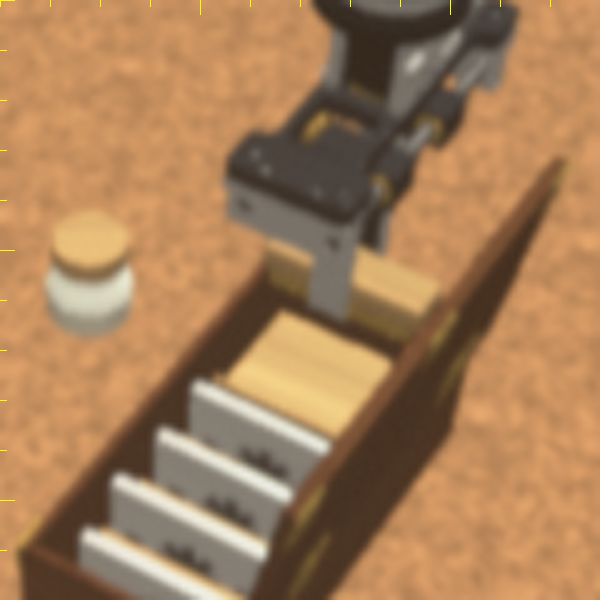

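View pics/t16.png

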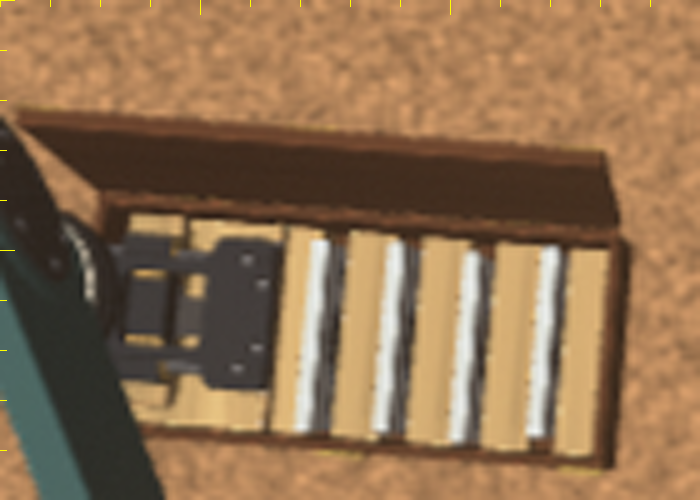

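>>> arm_command:
  plan: [-0.15,-0.2,1,0,0,0,1,0,0,3,0,0,0,1,0,0,2,0,0,0,1,0,0,0.6,0,0,0,1,0,0,0,0,0,0,1,0,0,0,0,0,0,1]

```text
time: 33.33
tool_pos: [0.556, 0.3189, 0.06]
ee_rot: [-3.141, -0.005, -0.049]
wrist_force: [0.4, -0.2, -0.8]
width: 0.0278
```

```bash
python3 -c "
from h import *
delta((.5555,.3184,.052),-2.8)
s=snap('scene');crop(s,310,50,430,170,'s17',5)
"
```

```text
pos [0.556  0.3189 0.06  ] rot [-179.95   -0.28   -2.83] t 33.33 w 0.0278 F [ 0.42 -0.15 -0.82]
turn [-0.05 -0.28 -0.03]  shift now cm [-0.05  0.06  0.8 ]  shift after turn [-0.05  0.06  0.8 ]
q [ 0.43  0.36  1.36 -0.    1.42  2.05]
```

View pics/s17.png

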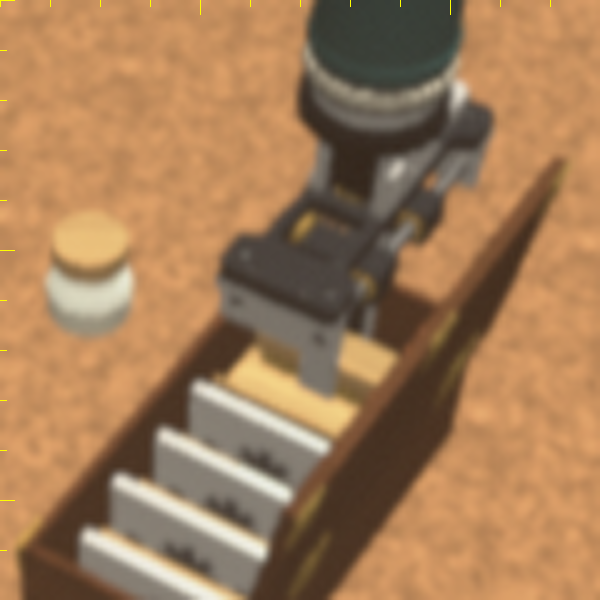

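>>> arm_command:
  plan: [0,0,0.5,0,0,0,1,0,0,0.3,0,0,0,1,0,0,0,0,0,0,1,0,0,0,0,0,0,1]

```text
time: 33.88
tool_pos: [0.5554, 0.3186, 0.0511]
ee_rot: [-3.141, -0.003, -0.049]
wrist_force: [0.6, -0.5, 2.5]
width: 0.0277
```

>>> arm_command:
  plan: [0,0,0,0,0,0,0.6,0,0,0,0,0,0,0.6,0,0,0,0,0,0,0.6,0,0,-1,0,0,0,0.6,0,0,-4,0,0,0,0.6,0,0,-5,0,0,0,0.8,0,0,-5,0,0,0,1,0,0,-5,0,0,0,1]

```text
time: 34.88
tool_pos: [0.5545, 0.3186, 0.2534]
ee_rot: [-3.141, -0.004, -0.049]
wrist_force: [0.2, 1.1, 0.3]
width: 0.0109
```

```bash
python3 -c "
from h import *
delta((.45,.0,.25),-2.8)
s=snap('scene');crop(s,310,50,430,170,'s18',5)
s=snap('top');crop(s,160,120,310,260,'t18',5)
"
```

```text
pos [0.5545 0.3186 0.2534] rot [-179.97   -0.23   -2.83] t 34.88 w 0.0109 F [0.2  1.14 0.34]
turn [-0.03 -0.23 -0.03]  shift now cm [-8.87 32.34  0.28]  shift after turn [-8.88 32.33  0.34]
q [ 0.43  0.28  1.06 -0.    1.79  2.05]
```

View pics/s18.png

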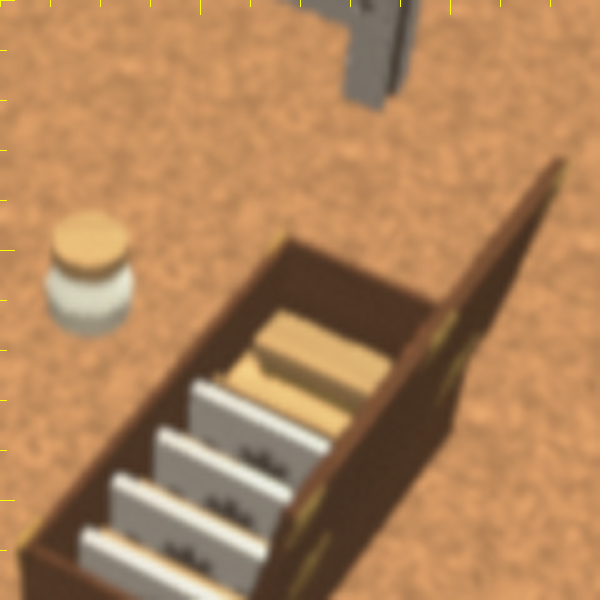

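View pics/t18.png

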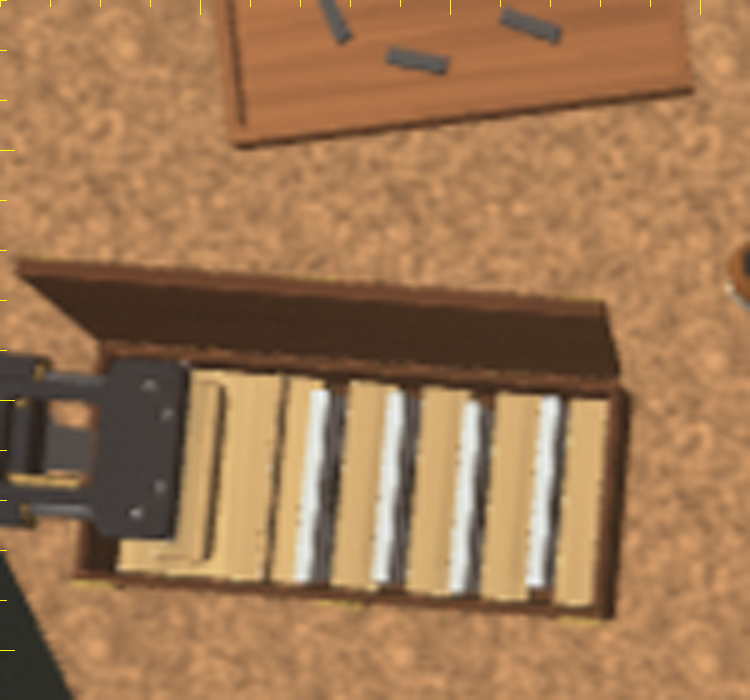

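```bash
python3 -c "
from h import *
s=snap('scene');t=snap('top')
o=R.from_euler('z',-2.8,degrees=True)
print('tri',tri(s,(422,82.5),t,(163.5,172)))
# predicted corners of free edge for angles, from hinge in case frame x=+.062,z=.0955
for a in (1.6,1.65,1.7,1.75,1.8,1.85):
  out=[]
  for y in (.136,-.136):
    for th in (0,.009):
      P=np.array([.062-.124*np.cos(a)+th*np.sin(a),y,.0955+.124*np.sin(a)+th*np.cos(a)])
      W=o.apply(P)+[.5515,.228,0]
      out.append((proj(s,W).round(1).tolist(),proj(t,W).round(1).tolist()))
  print(a,out)
"
```

```text
tri (array([0.64357792, 0.35805671, 0.21522841]), np.float64(0.00028001352492515707))
1.6 [([415.4, 77.8], [161.3, 180.4]), ([418.7, 79.2], [161.7, 176.5]), ([359.8, 148.5], [279.6, 189.2]), ([363.4, 150.3], [279.9, 185.3])]
1.65 [([417.6, 78.8], [161.6, 177.7]), ([420.8, 80.4], [162.1, 173.9]), ([362.3, 149.8], [279.9, 186.6]), ([365.8, 151.8], [280.2, 182.7])]
1.7 [([419.8, 79.9], [162.0, 175.1]), ([423.0, 81.7], [162.6, 171.3]), ([364.7, 151.2], [280.1, 183.9]), ([368.2, 153.3], [280.5, 180.1])]
1.75 [([422.0, 81.2], [162.4, 172.5]), ([425.1, 83.0], [163.1, 168.8]), ([367.1, 152.7], [280.3, 181.3]), ([370.6, 154.9], [280.7, 177.6])]
1.8 [([424.1, 82.5], [162.9, 170.0]), ([427.1, 84.5], [163.6, 166.4]), ([369.5, 154.3], [280.6, 178.8]), ([372.9, 156.6], [281.0, 175.2])]
1.85 [([426.2, 83.9], [163.4, 167.5]), ([429.1, 86.0], [164.2, 164.0]), ([371.8, 155.9], [280.9, 176.3]), ([375.2, 158.4], [281.3, 172.8])]
```

```bash
python3 -c "
from h import *
t=snap('top');s=snap('scene')
print('bottle',onz(t,312.5,173,.085),onz(t,312.5,176,0.0))
delta((.6614,.2226,.29),-2.8)
print(proj(s,(.6614,.2226,.29)))
"
```

```text
bottle [0.66956115 0.01657314 0.085     ] [0.67350649 0.01754824 0.        ]
pos [0.5541 0.3184 0.2491] rot [ 1.7992e+02 -3.0000e-02 -2.8300e+00] t 35.17 w 0.0003 F [ 0.19 -0.16  0.11]
turn [ 0.08 -0.03 -0.03]  shift now cm [11.19  9.04 -4.07]  shift after turn [11.19  9.04 -4.09]
q [ 0.43  0.29  1.07 -0.    1.79  2.05]
[412.47951866  94.94083945]
```

>>> arm_command:
  plan: [0,0,-4,0,0,0,1,2.5,2,0,0,0,0,1,3,2.4,0,0,0,0,1,3,2.4,0,0,0,0,1,2.5,2.2,0,0,0,0,1,0,0,0,0,0,0,1]

```text
time: 35.92
tool_pos: [0.6608, 0.221, 0.2869]
ee_rot: [3.139, 0.003, -0.053]
wrist_force: [-0.1, 0.6, -0.3]
width: 0.0007
```

```bash
cat >> h.py <<'E'
def casepos():
    o=robot.get_obs();c=R.from_euler('z',-2.8,degrees=True)
    print("TCP in case",c.inv().apply(o["tool_pos"]-[.5515,.228,0]).round(4),"F",o["wrist_force"].round(1),"q",o["joint_positions"].round(2))
E
python3 -c "
from h import *
delta((.6614,.2226,.29),-2.8);casepos()
s=snap('scene');crop(s,300,20,440,170,'s19',4)
t=snap('top');crop(t,160,120,310,260,'t19',5)
"
```

```text
pos [0.6608 0.221  0.2869] rot [ 1.7987e+02  1.7000e-01 -3.0300e+00] t 35.92 w 0.0007 F [-0.12  0.59 -0.28]
turn [ 0.13  0.17 -0.23]  shift now cm [ 0.05 -0.16 -0.31]  shift after turn [ 0.05 -0.16 -0.31]
q [ 0.24  0.44  0.79 -0.    1.91  1.87]
TCP in case [ 0.1095 -0.0017  0.2869] F [-0.1  0.6 -0.3] q [ 0.24  0.44  0.79 -0.    1.91  1.87]
```

View pics/s19.png

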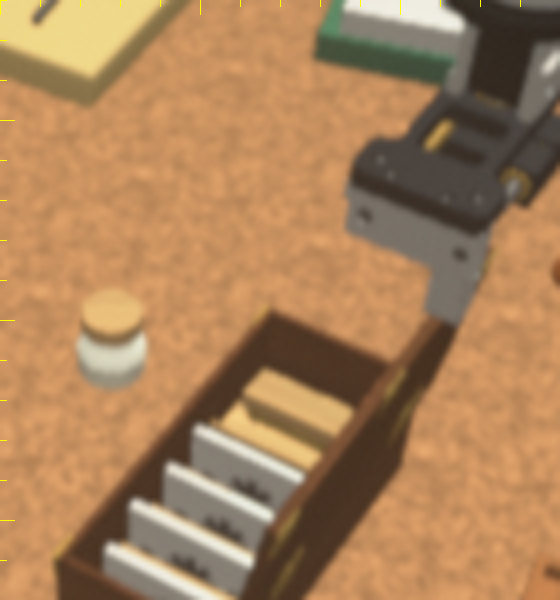

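View pics/t19.png

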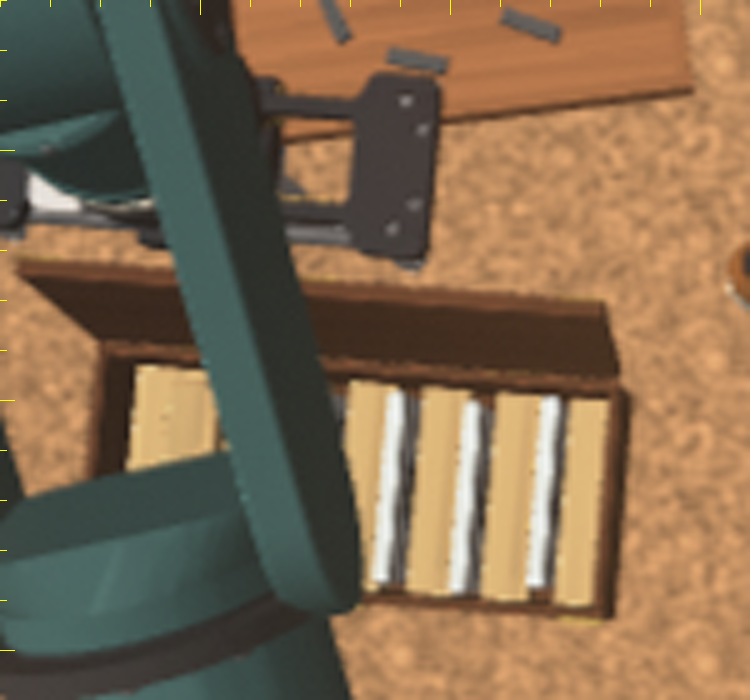

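>>> arm_command:
  plan: [0.8,0,0,0,0,0,1,0,0,2,0,0,0,1,0,0,3,0,0,0,1,0,0,3,0,0,0,1,0,0,0.6,0,0,0,1,0,0,0,0,0,0,1,0,0,0,0,0,0,1]

```text
time: 36.9
tool_pos: [0.6689, 0.2234, 0.2073]
ee_rot: [-3.141, -0.006, -0.049]
wrist_force: [-0.8, -0.0, 0.7]
width: 0.0001
```

```bash
python3 -c "
from h import *
casepos()
s=snap('scene');crop(s,300,20,440,170,'s20',4)
t=snap('top');crop(t,160,120,310,260,'t20',5)
"
```

```text
TCP in case [0.1175 0.0011 0.2073] F [-0.8 -0.   0.7] q [ 0.24  0.44  0.95 -0.    1.75  1.86]
```

View pics/s20.png

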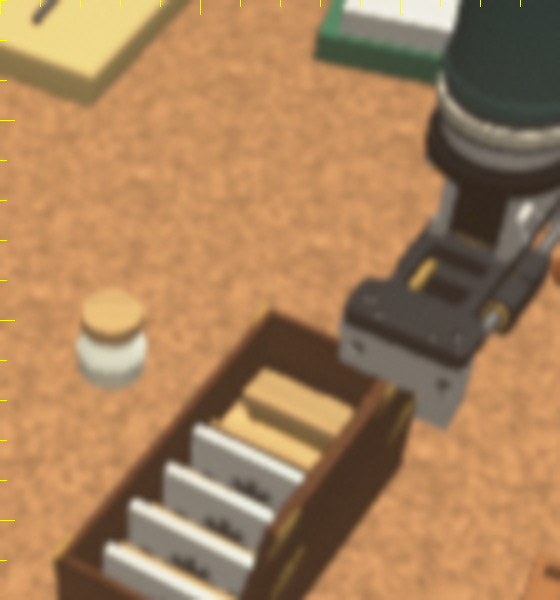

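View pics/t20.png

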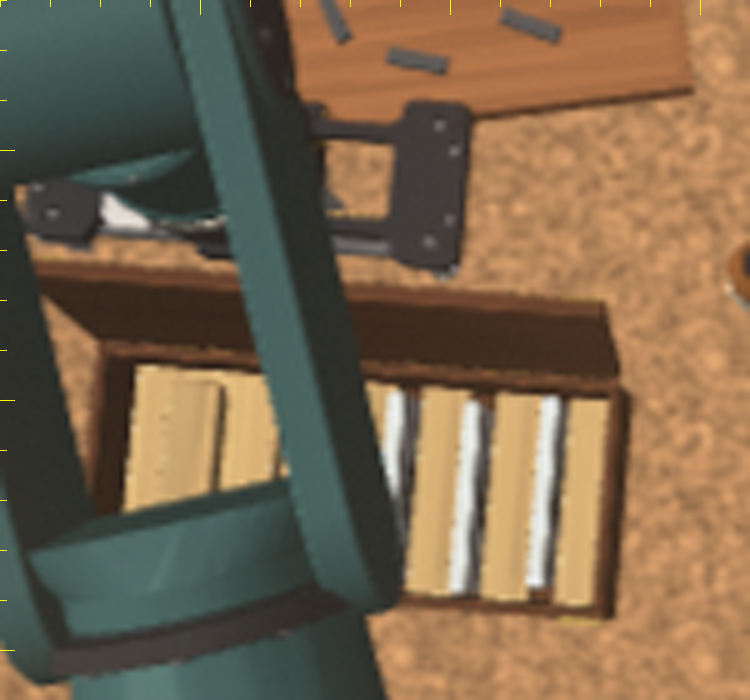

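>>> arm_command:
  plan: [-0.9,0,0.1,0,0,0,1,-0.9,0,0.1,0,0,0,1,-0.9,0,0.1,0,0,0,1,-0.9,0,0,0,0,0,1,-0.9,0,0,0,0,0,1,-1,0,0,0,0,0,1,0,0,0,0,0,0,1]

```text
time: 37.88
tool_pos: [0.6119, 0.2258, 0.2016]
ee_rot: [3.141, -0.001, -0.049]
wrist_force: [0.1, -0.6, -0.5]
width: 0.0003
```

```bash
python3 -c "
from h import *
casepos()
s=snap('scene');crop(s,300,20,440,170,'s21',4)
"
```

```text
TCP in case [0.0604 0.0007 0.2016] F [ 0.1 -0.6 -0.5] q [ 0.27  0.32  1.12 -0.    1.7   1.89]
```

View pics/s21.png

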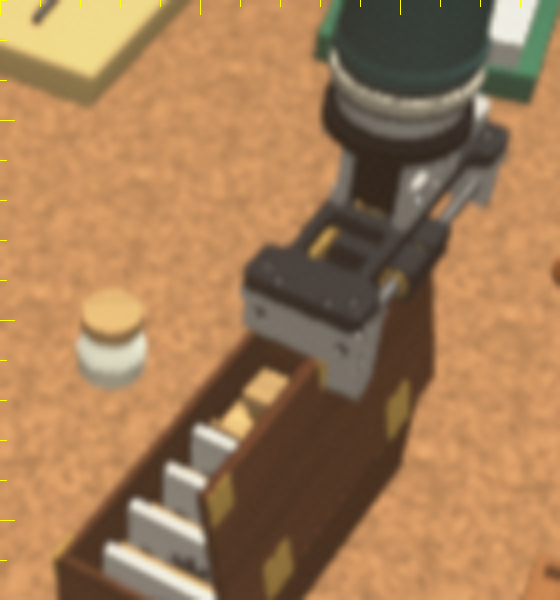

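>>> arm_command:
  plan: [-0.9,0,0.05,0,0,0,1,-0.95,0,0.1,0,0,0,1,-0.95,0,0.33,0,0,0,1,-0.92,0,0.42,0,0,0,1,-0.86,0,0.5,0,0,0,1,-0.8,0,0.6,0,0,0,1,-0.75,0,0.67,0,0,0,1,0,0,0,0,0,0,1]

```text
time: 38.92
tool_pos: [0.5507, 0.2287, 0.174]
ee_rot: [3.141, -0.0, -0.049]
wrist_force: [-1.2, -0.7, 0.2]
width: 0.0003
```

```bash
python3 -c "
from h import *
casepos()
s=snap('scene');crop(s,290,20,430,170,'s22',4)
"
```

```text
TCP in case [-0.0008  0.0006  0.174 ] F [-1.2 -0.7  0.2] q [ 0.3   0.2   1.32 -0.    1.62  1.92]
```

View pics/s22.png

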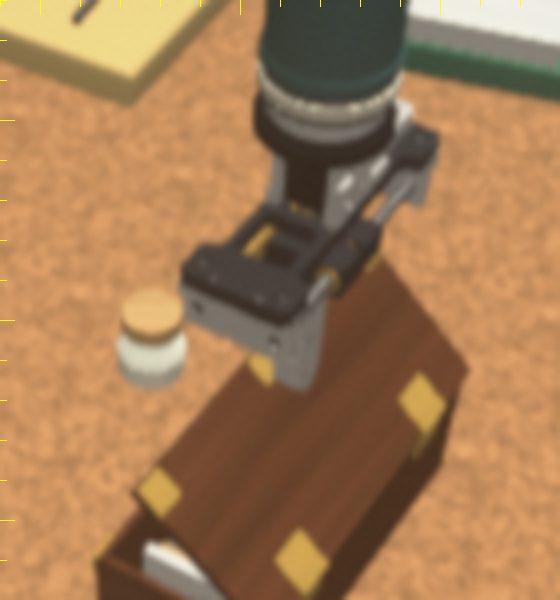

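>>> arm_command:
  plan: [-0.68,0,0.7,0,0,0,1,-0.6,0,0.8,0,0,0,1,-0.5,0,0.86,0,0,0,1,-0.43,0,0.9,0,0,0,1,-0.33,0,0.95,0,0,0,1,-0.24,0,0.95,0,0,0,1,0,0,0,0,0,0,1]

```text
time: 39.85
tool_pos: [0.5234, 0.2297, 0.1218]
ee_rot: [3.14, 0.0, -0.049]
wrist_force: [-0.1, 0.0, 0.3]
width: 0.0004
```

```bash
python3 -c "
from h import *
casepos()
s=snap('scene');crop(s,290,20,430,170,'s23',4)
"
```

```text
TCP in case [-0.0281  0.0003  0.1218] F [-0.1  0.   0.3] q [ 0.32  0.17  1.46 -0.    1.51  1.94]
```

View pics/s23.png

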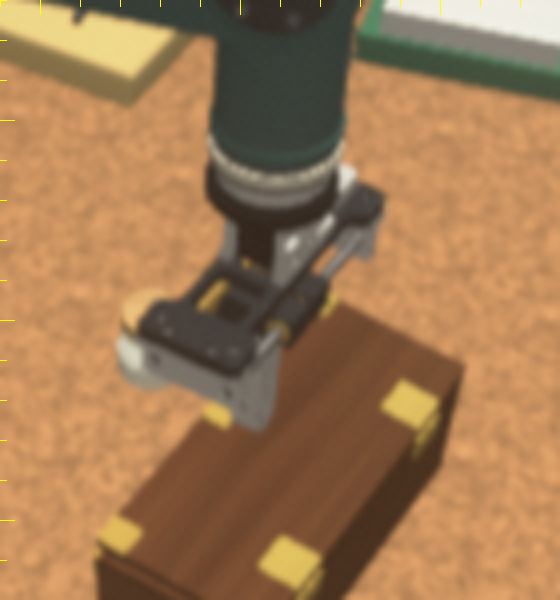

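>>> arm_command:
  plan: [-0.1,0,0.5,0,0,0,1,0,0,0.4,0,0,0,1,0,0,0.2,0,0,0,1,0,0,0,0,0,0,1]

```text
time: 40.4
tool_pos: [0.5234, 0.2301, 0.1128]
ee_rot: [-3.141, -0.003, -0.049]
wrist_force: [-2.0, 0.5, 2.9]
width: 0.0005
```

>>> arm_command:
  plan: [0,0,0.2,0,0,0,1,0,0,0,0,0,0,1]

```text
time: 40.65
tool_pos: [0.5235, 0.2301, 0.1127]
ee_rot: [-3.141, -0.004, -0.049]
wrist_force: [-3.0, -1.3, 9.5]
width: 0.0005
```

>>> arm_command:
  plan: [0,0,0.2,0,0,0,1,0,0,0,0,0,0,1]

```text
time: 40.9
tool_pos: [0.5235, 0.2301, 0.1126]
ee_rot: [-3.141, -0.005, -0.049]
wrist_force: [-6.4, -1.4, 14.9]
width: 0.0004
```

>>> arm_command:
  plan: [0,0,-1,0,0,0,1,0,0,-4,0,0,0,1,0,0,-5,0,0,0,1,-4,3,-2,0,0,0,1,-5,3,0,0,0,0,1,-5,3,0,0,0,0,1,-3,2,0,0,0,0,1,0,0,0,0,0,0,1]

```text
time: 41.9
tool_pos: [0.347, 0.1279, 0.2282]
ee_rot: [-3.141, -0.005, -0.051]
wrist_force: [1.7, -0.5, 0.1]
width: 0.0005
```

```bash
python3 -c "
from h import *
casepos()
s=snap('scene','sc24');t=snap('top','tp24')
crop(s,300,60,430,200,'s24',4);crop(t,160,160,300,260,'t24',5)
for z in (.08,.115):
 for c,p,q,L,W in whites(t,355,175,455,240,th=190): print(z,c,onz(t,*c,z).round(4))
 for c,p,q,L,W in whites(s,220,240,330,350,th=190): print(z,c,onz(s,*c,z).round(4))
"
```

```text
TCP in case [-0.1994 -0.11    0.2282] F [ 1.7 -0.5  0.1] q [ 0.2  -0.33  1.72 -0.    1.75  1.82]
0.08 [440.34805298 210.13023376] [ 0.5813 -0.32    0.08  ]
0.08 [393.18628311 206.01945496] [ 0.5889 -0.1965  0.08  ]
0.08 [246.67230988 313.65979767] [ 0.5691 -0.3061  0.08  ]
0.08 [283.80906677 265.78341293] [ 0.5764 -0.1806  0.08  ]
0.115 [440.34805298 210.13023376] [ 0.579  -0.3099  0.115 ]
0.115 [393.18628311 206.01945496] [ 0.5863 -0.1903  0.115 ]
0.115 [246.67230988 313.65979767] [ 0.5802 -0.3109  0.115 ]
0.115 [283.80906677 265.78341293] [ 0.5872 -0.191   0.115 ]
```

View pics/sc24.png

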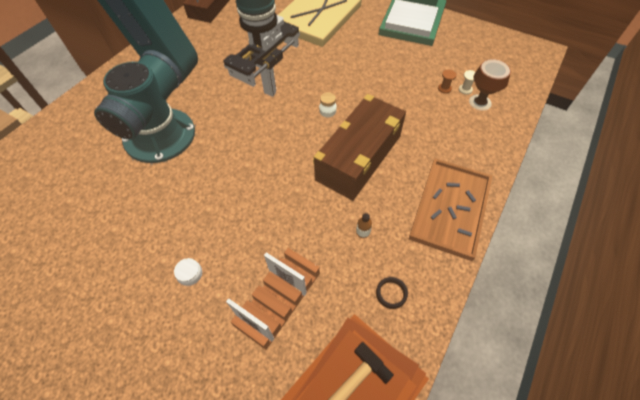

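View pics/s24.png

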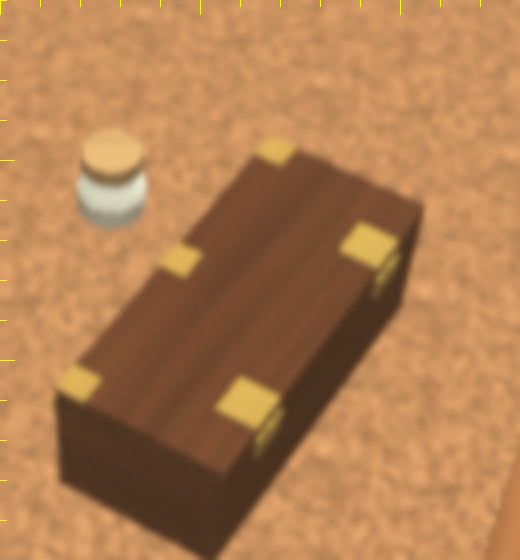

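View pics/tp24.png

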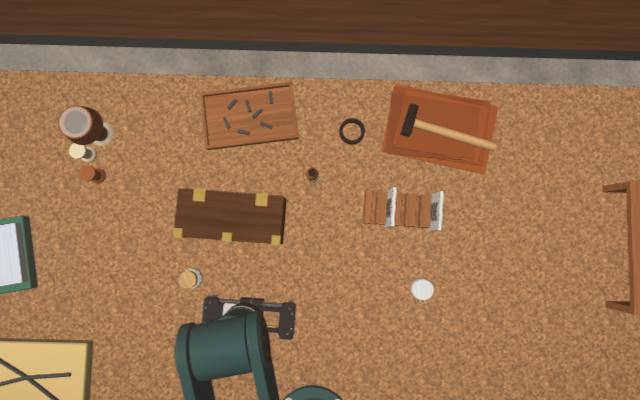

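```bash
python3 -c "
from h import *
from bench import close_job
o=robot.get_obs();print(o['time'],abs(o['qvel']).max(),o['wrist_force'])
print(close_job())"
```

```text
42.0 0.030201863453485463 [-0.60397182 -0.42038322 -0.73439389]
the job is handed in; nothing more can be done
None
```

The job is handed in at 42 s of the 210 s allowed. I moved the three low plates from the rack into the three empty case grooves and laid the brush in the flat end. Then I closed the lid slowly by pushing it round with the closed fingers. The fourth low plate was already in the case. Both tall plates were already in the rack, and none had been left in the case.

**Last checks:**
- **Low plates:** before I closed the lid, both camera views put all four tops at 76 mm, which is right down in the grooves at case y = 23, -18, -58 and -98 mm. They were within about 3 mm of centre along the groove in the top view. The scene view read up to about 9 mm off, where the lid hid part of the tops.
- **Brush:** I saw it lying flat on the insert before the lid closed. I judged this by eye only.
- **Lid:** it looks flush. When I pressed on it, it took about 15 N and sank no further, and the fingertips read 104.6 mm where the closed lid's top should be 104.5 mm.
- **Tall plates and bystanders:** the tall plates have not moved since the start. The bottle, tin, jar and tape look unmoved in both views.

**What went wrong:** the first low plate slipped about 16 mm down in the fingers because I lifted before the grip had fully closed. It met the groove floor early with about 21 N, and the later check showed it properly seated. For the other two plates I waited longer before lifting, and they did not slip.

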